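# Lever a heavy label printer up onto its side legs

### The job

Raise the front of the heavy label printer onto its sprung side legs: take the pry bar off its rest, lay it across the fulcrum block with its thin tip under the printer's front edge, and press the handle end down until the legs have swung upright. Then ease the printer down gently onto its legs, draw the bar out and lay it back along its rest. Lift with the bar only, without touching the printer with the gripper or shoving it out of place, and leave the spray bottle and the label roll where they are.

Things in the scene. Friction and masses are not known exactly. Their poses are not given: they have to be found in the camera images.
- printer: Grey steel label printer, 250 deep x 220 wide x 185 mm high, 5.6 to 8.4 kg, loose on the desk. Origin at desk level below the middle of its front edge; x points level into it, away from the front face, y along the front edge, z up. Four rubber feet 26 mm tall, 25 and 230 mm behind the front, 85 mm either side of the middle. Raised in front, it pivots on the rear feet.
- printer_lip (a point): Middle of the printer's lower front edge, 26 mm above the desk at the start (the whole underside is flat at that height and free between the feet); about 41 mm above the desk when the printer stands on its legs. Axes as printer.
- printer_rear (a point): Point of the printer at desk level midway between its two rear feet, 230 mm behind the front face.
- legs (a joint): Angle (rad) of the flat steel legs on the printer's two sides, hinged together 25 mm behind the front, 56 mm up, 119 mm either side. 0: folded, sloping back, feet on the desk. A light spring swings them forward as the front edge rises; at 0.78 (stop, just past upright), reached with the edge 16 to 19 mm up, they carry the printer. Let down earlier, they may jam or fold: lever again.
- block: Dark steel fulcrum block, loose, 0.9 kg, 40 x 66 mm, standing 43 to 56 mm (to its centre) in front of the printer's front edge, within 6 mm of its middle line. Origin under its centre; x points to the printer, nearly parallel to the printer's x.
- block_top (a point): Centre of the block's rounded top (radius 10 mm, its crest along the block's y), 32 mm above the desk. A cheek at each end rises 12 mm higher; between them is a 42 mm gap for the bar.
- bar: Flat steel pry bar, 320 mm long along its x, 22 mm wide, 8 mm thick, 0.42 kg; x points to the thin tip, z up. The last 30 mm are 5 mm thick, flush with the top face. A rubber sleeve 26 mm wide, 14 mm thick, from 78 to 158 mm behind the centre, is the handle. Origin under the centre of the flat steel, 4 mm below bar_mid.
- bar_mid (a point): Centre of the pry bar, near its mass centre; grip here across the width. Released on the block with its tip under the printer's edge, the bar tips handle-down until its top bears on the edge and stays so, handle sloping up 0.25 to 0.3 rad. Pressing the sleeve about 130 mm behind the centre down some 70 mm (5-16 N), to about 30 mm above the desk, brings the legs upright; the bar then lies about level.
- bar_tip (a point): Middle of the end of the bar's thin tip, 160 mm ahead of bar_mid.
- rest: Low fixed wooden rest, origin on the desk: two saddles 24 mm high, 26 mm long, 70 mm wide, centred at x = -60 and +75 mm; lips 8 mm high leave 58 mm between them. The bar lies on both saddles along x, its centre over the origin and its underside 24 mm above the desk; below its middle there is only a 4 mm thick strip, 34 mm wide, on the desk.
- spray: Bystander: white spray bottle, 60 mm across, 170 mm tall; origin under its centre.
- roll: Bystander: paper label roll, 72 mm across, 50 mm tall, standing on end; origin under its centre.
Mind the look-alikes: they are no part of the job. Of the things that look like the rest, the larger one is meant. Several things have the shape of the block; the one meant has the colours described above.

How it is judged:
On the way, in this order (a step that is already met when the one before it is completed fails the run):
1. the bar lies on the fulcrum block with its tip at least 4 mm under the printer's front edge (x of bar_tip in the frame of printer above 0.004 m and y of bar_tip in the frame of printer between -0.06 and 0.06 m and z of bar_tip in the frame of printer below 0.026 m and contact force between bar and block above 0.5 N), for 0.1 s.
2. the bar, bearing on the block, lifts the printer's front edge (height (world z) of printer_lip above 0.036 m and contact force between bar and block above 12 N and contact force between bar and printer above 5 N), for 0.1 s.
3. the printer stands on its upright legs and the bar is drawn out from under it (value of joint legs above 0.7 rad and height (world z) of printer_lip above 0.037 m and x of bar_tip in the frame of printer below -0.02 m), for 0.2 s.
At the end, for the whole second after the job is handed in: Printer still, on its legs (past 0.70 rad, front edge above 37 mm), rear within 30 mm of its start; bar drawn out and lying still on both saddles of its rest, centre within 40 mm lengthwise and 25 mm sideways of the rest's middle, within 0.25 rad of its direction, either way round (all of step 3 and linear speed of each of printer, bar below 0.02 m/s and distance of printer_rear from where it was at the start of the episode below 0.03 m and x of bar_mid in the frame of rest between -0.04 and 0.04 m and y of bar_mid in the frame of rest between -0.025 and 0.025 m and z of bar_mid in the frame of rest between 0.018 and 0.036 m and angle between the x axis of bar and the x axis of rest, either way round below 0.25 rad); the robot touches nothing.
It fails at once if the printer is shoved more than 30 mm (distance of printer_rear from where it was at the start of the episode above 0.03 m).
It fails at once if the printer is dropped or jerked (over 0.25 m/s) (linear speed of printer above 0.25 m/s).
It fails at once if the gripper or arm pushes or lifts the printer itself (contact force between any of the fingers, the arm and printer above 5 N).
It fails at once if a bystander is moved more than 25 mm (distance of any of spray, roll from where it was at the start of the episode above 0.025 m).
It also fails if it takes over 70 s, if anything falls off the work surface, if the arm or the gripper's body presses on something with over 40 N, if the wrist force passes 120 N, or if a joint passes its speed limit or range.

### The arm

A 6-joint arm with a two-finger parallel gripper is mounted at the origin on the work surface. World frame = base frame: x ahead of the robot, y to its left, z up, the work surface at z = 0. Lengths are in m, angles in rad, forces in N, time in s.
With the tool pointing down it reaches from about 0.325 to 0.775 m from the base axis. Payload 9.3 kg.
Tool frame: the origin (TCP) lies on the centre line of the jaws, within the pads' length; the fingertips stand 8 mm ahead of it and the grasp point (between the pads) lies 11 mm behind it (robot.tip_extent is the distance from the TCP to the fingertips, in m); z points along the fingers, y is the direction in which the jaws open and shut (so a half turn about z gives the same grasp; the last joint's range is limited). The gripper opens to 85 mm and grips with 20 to 120 N. Pads are 22 mm wide; open, the fingers measure 114 mm over their backs; the gripper's body (76 mm by 85 mm) begins 54 mm behind the grasp point. The pads swing forward as they close: fully open they stand 13 mm farther back than shut.
Start: joints at [-1.327, 0.259, 0.021, 1.334, 0, 1.418], TCP at [0.213, -0.507, 0.208] pointing down, gripper open.
Joint ranges: [-3.04, 3.04], [-0.91, 1.82], [-1.04, 1.36], [-1.92, 1.95], [-1.52, 1.45], [-3.14, 3.14]. Speed limits (rad/s): [2.22, 2.22, 2.79, 3.14, 3.14, 3.14].

### API

Orientations are given as [roll, pitch, yaw] about the fixed x, y, z axes, in that order (R = Rz(yaw) Ry(pitch) Rx(roll)).
In Python, from plant import observe, vision, workorder, robot gives the robot as it stands. The module is installed in compiled form; this text tells all that it offers.
- The arm moves only by the shell command python3 -m creep 'ROWS' [FORCE]. ROWS is JSON, a list of rows, each a list of 7 numbers: the opening in per cent of the stroke, from 0 (shut) to 100 (fully open), then the shift along the tool's x, y, z in cm, then the turn, a rotation vector about the tool's x, y, z in degrees. In form: [[fingers, dx, dy, dz, rx, ry, rz], ...]. A call has 1 to 5 rows; each row is the pose to reach, as a shift and turn from the pose measured when the call began, along the tool's axes at that moment; what a row does not reach only later rows make up. A row lasts 1/8 s, in which the tool goes at most 62.5 mm and 10.7 degrees, less where a joint would pass 70% of its speed; a pose out of reach is approached as far as the arm can. A call with a gripper value outside its range is refused whole. The fingers move at their own pace and stop on an object; FORCE is the grip in N (left out, the last holds). Time passes only in rows, so rows that repeat a pose let the fingers close. It gives the time, the measured TCP pose, the force and the opening at its end, in the units of the state.
- observe(): the state, without advancing time (a new reading comes with each control period).
- vision.camera(name): name is "side" or "top"; returns the picture (480x640x3 uint8, blue, green, red); there is no depth.
- vision.camera_params(name): a dict with "vfov" (degrees; the focal length in pixels is half the picture's height over the tangent of half this angle, whatever the lens; pixels are square), "cx", "cy" (the principal point, pixels), "rvec" (rotation vector, rad) and "tvec" (3), from world to camera coordinates, as OpenCV has them. Camera axes: x right, y down, z forward; pixel columns grow to the right and rows downward; lengths in m; the calibration is good to about 2 mm. A picture is of the moment at which its call begins. camera_params takes no time and is no camera call.
- workorder.finish_job(): hands the job in, once; it reports no verdict.
The state is a dict: "time": time; "joint_pos": joint angles; "joint_vel": joint speeds; "joint_torque": joint torques, N m; "ee_pos": TCP position; "ee_rot": TCP orientation; "ft_force": force on the tool from outside, world axes, zero at the start; "moment": the same for the moment, N m; "finger_gap": finger opening in m.
Only numpy, scipy, OpenCV 4.12 (cv2) and the standard library are available. Lean on these libraries where they do the work, as an engineer would, in place of code of your own. Each camera call takes 0.05 s, during which the arm holds its last target.

## Working session

There is one attempt and no reset: what is moved stays moved. The work goes in short steps, Python scripts to look and compute and a shell command to move; the robot and the scene stay as the last step left them, time stands still between calls to the robot, and variables do not carry over. Pictures are saved under pics/ and viewed, and the job is handed in when it is done.

```bash
mkdir -p pics; ls; cat > h.py <<'E'
import numpy as np, cv2
from scipy.spatial.transform import Rotation as Ro
from plant import observe, vision, workorder, robot
def cam(n):
    p=vision.camera_params(n); f=240/np.tan(np.radians(p['vfov'])/2)
    K=np.array([[f,0,p['cx']],[0,f,p['cy']],[0,0,1]]); R=cv2.Rodrigues(np.array(p['rvec'],float))[0]
    return K,R,np.array(p['tvec'],float).ravel()
def back(n,uv,z):
    K,R,t=cam(n); d=R.T@np.linalg.solve(K,[uv[0],uv[1],1]); c=-R.T@t
    return c+d*(z-c[2])/d[2]
def proj(n,P):
    K,R,t=cam(n); q=K@(R@np.asarray(P,float)+t); return q[:2]/q[2]
def snap(n,f,crop=None,s=1):
    im=vision.camera(n); cv2.imwrite('pics/raw_'+f,im)
    if crop: x0,y0,x1,y1=crop; im=im[y0:y1,x0:x1]
    if s!=1: im=cv2.resize(im,None,fx=s,fy=s,interpolation=cv2.INTER_CUBIC)
    cv2.imwrite('pics/'+f,im); return im
def tool():
    o=observe(); return np.array(o['ee_pos']),Ro.from_euler('xyz',o['ee_rot'])
def row(P,rpy=None,yaw=None):
    """rows needed from present pose to world P with orientation"""
    p,R=tool(); d=R.inv().apply(np.array(P)-p)*100
    if rpy is None: return np.round(d,2)
    Rt=Ro.from_euler('xyz',rpy); return np.round(d,2),np.round((R.inv()*Rt).as_rotvec(degrees=True),1)
E
python3 - <<'E'
from h import *
snap('top','t0.png');snap('side','s0.png')
o=observe(); print(o); 
for n in('top','side'):
    K,R,t=cam(n);print(n,K[0,0],-R.T@t,R[2],vision.camera_params(n))
E
```

```text
pics
{'time': 0.1, 'joint_pos': array([-1.32662416e+00,  2.59134201e-01,  2.08611876e-02,  1.33370232e+00,
       -4.47785323e-06,  1.41819584e+00]), 'joint_vel': array([-0.00090829, -0.00155165,  0.00226658, -0.00065991, -0.0008953 ,
       -0.00127391]), 'joint_torque': array([ 4.72836342e-03, -5.56693769e+01,  3.45069373e+01,  1.17036566e-02,
       -1.55818052e-04, -1.79139024e-07]), 'ee_pos': array([ 0.21247243, -0.50701081,  0.20773682]), 'ee_rot': array([-3.14042667e+00, -1.74793538e-04,  3.96772556e-01]), 'ft_force': array([ 0.07627144,  0.12259841, -0.47150923]), 'moment': array([-0.00378758, -0.01826431,  0.03228756]), 'finger_gap': 0.08558359696418988}
top 520.8466083170824 [0.38028082 0.01073525 1.26058527] [ 0.09481274  0.01008078 -0.99544408] {'vfov': 49.47939031942673, 'cx': 317.1522335902778, 'cy': 240.09896597419052, 'rvec': array([ 2.16454712, -2.17121635,  0.09187884]), 'tvec': array([0.02479242, 0.49800814, 1.21867847])}
side 482.563863418552 [ 1.06565233 -0.10991543  1.16808381] [-0.45767644  0.10351387 -0.88307256] {'vfov': 52.88631353702939, 'cx': 323.3286675683788, 'cy': 243.15766362306672, 'rvec': array([ 2.13444533,  1.70051702, -0.42529335]), 'tvec': array([-0.12901478, -0.3907955 ,  1.5306045 ])}
```

View pics/t0.png

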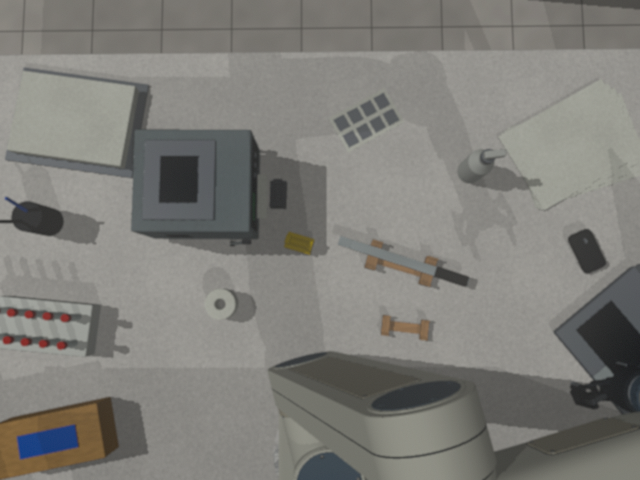

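View pics/s0.png

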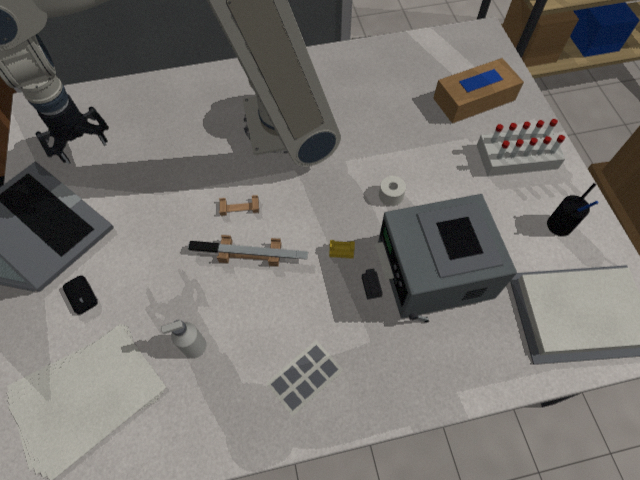

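Candidates:
- Block: the dark one at top (278,193) or the yellow one at top (299,242). The dark one fits, since it is dark steel, in front of the printer and near its middle line.
- Rest: the large one at top (400,263) under the bar, or the small one at (406,327). The large one is meant.

An enlarged crop should confirm both.

```bash
python3 - <<'E'
from h import *
a=cv2.imread('pics/raw_t0.png')[110:350,120:490]
cv2.imwrite('pics/t0c.png',cv2.resize(a,None,fx=2.15,fy=2.15,interpolation=cv2.INTER_CUBIC))
a=cv2.imread('pics/raw_s0.png')[185:335,175:455]
cv2.imwrite('pics/s0c.png',cv2.resize(a,None,fx=2.8,fy=2.8,interpolation=cv2.INTER_CUBIC))
E
```

```text
(no output)
```

View pics/t0c.png

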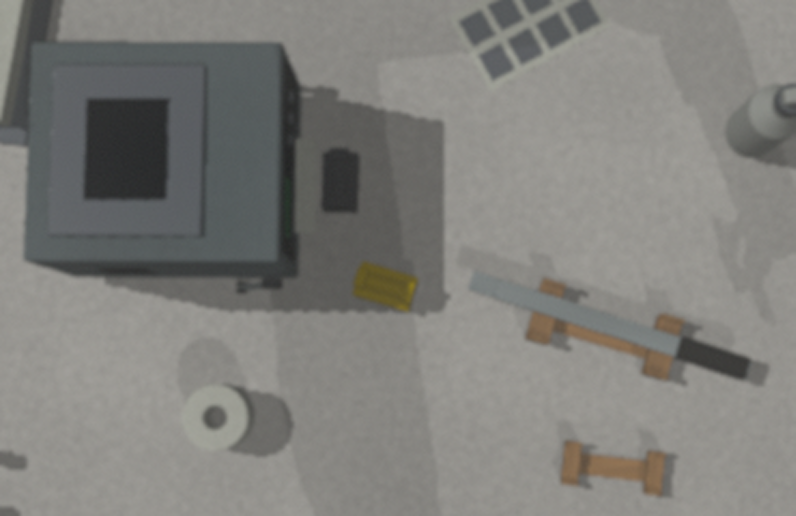

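View pics/s0c.png

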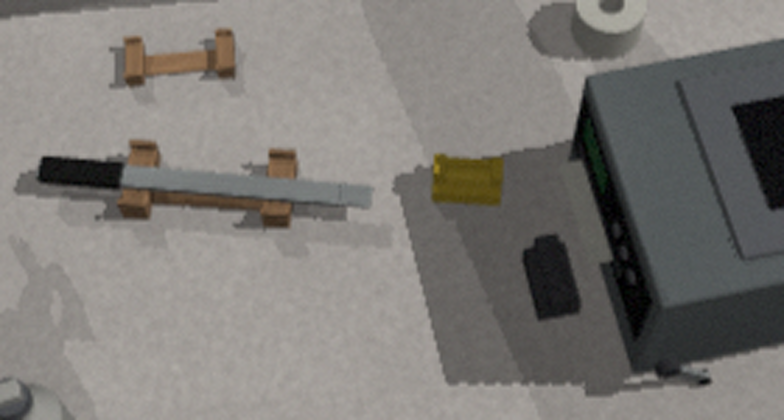

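The crop confirms the dark block at top (278,193) and the larger rest under the bar. Next I'll take fine pixel positions.

```bash
python3 - <<'E'
from h import *
def crop(src,x0,y0,x1,y1,s,f):
    a=cv2.imread(src)[y0:y1,x0:x1]; a=cv2.convertScaleAbs(a,alpha=1.6,beta=10)
    a=cv2.resize(a,None,fx=s,fy=s,interpolation=cv2.INTER_CUBIC)
    for x in range((x0//10+1)*10,x1,10):
        cv2.line(a,(int((x-x0+.5)*s),0),(int((x-x0+.5)*s),6),(0,0,255),1); cv2.putText(a,str(x),(int((x-x0+.5)*s)-10,16),0,.35,(0,0,255),1)
    for y in range((y0//10+1)*10,y1,10):
        cv2.line(a,(0,int((y-y0+.5)*s)),(6,int((y-y0+.5)*s)),(0,0,255),1); cv2.putText(a,str(y),(8,int((y-y0+.5)*s)+4),0,.35,(0,0,255),1)
    cv2.imwrite('pics/'+f,a)
crop('pics/raw_t0.png',125,120,295,250,4.6,'c1.png')
crop('pics/raw_t0.png',330,225,490,300,4.9,'c2.png')
crop('pics/raw_s0.png',355,190,525,325,4.4,'c3.png')
E
```

```text
(no output)
```

View pics/c1.png

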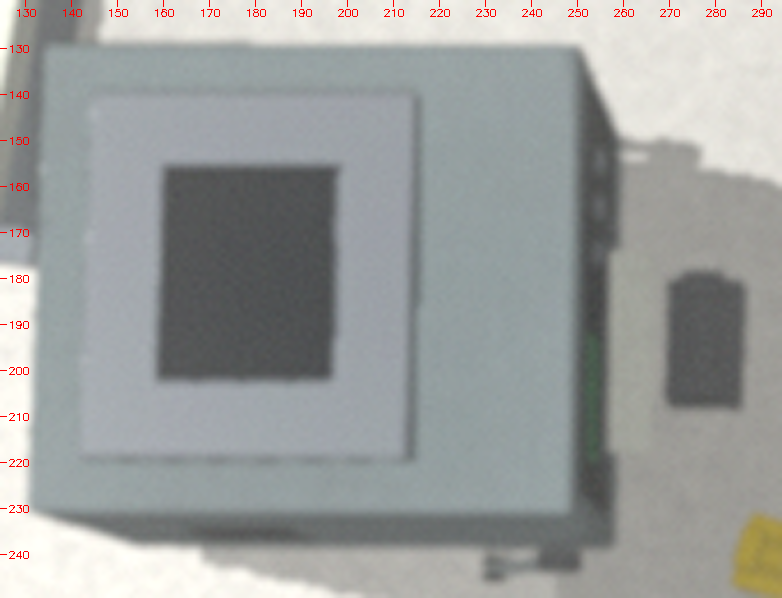

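View pics/c2.png

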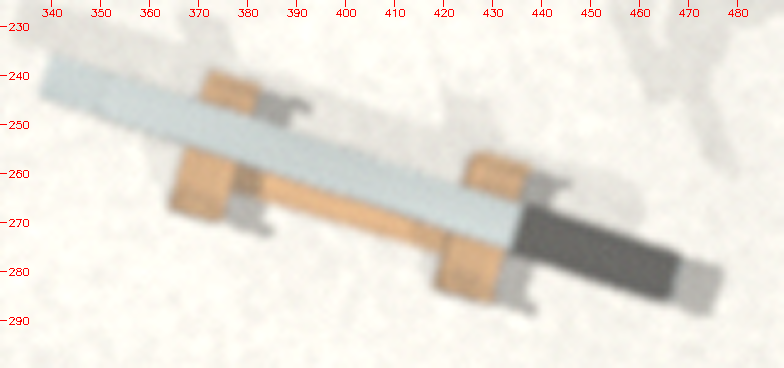

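View pics/c3.png

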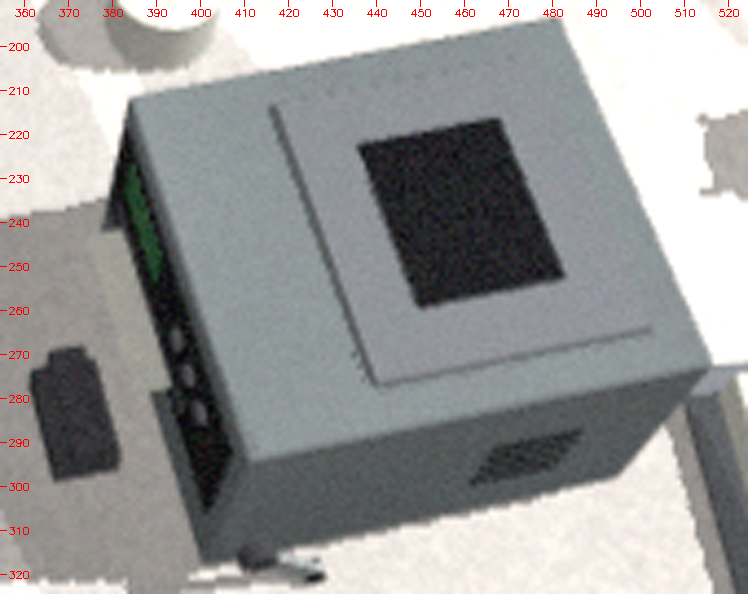

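```bash
cat > m.py <<'E'
from h import *
from scipy.optimize import least_squares
C={'top':[((0,.11,.185),(250,130)),((0,-.11,.185),(249,231)),((.25,.11,.185),(134,130)),((.25,-.11,.185),(131,231)),((0,-.11,.026),(257.5,238))],
'side':[((0,.11,.185),None)]}
# printer y=+: decide sign: x~+y_world, z up => y ~ -x_world ; image up = +x world
def corners(c):
    x,y,th=c; R=Ro.from_euler('z',th); return lambda p:R.apply(p)+[x,y,0]
obs=[('top',(0,-.11,.185),(250,130)),('top',(0,.11,.185),(249,231)),('top',(.25,-.11,.185),(134,130)),('top',(.25,.11,.185),(131,231)),('top',(0,.11,.026),(257.5,238)),
('side',(0,.11,.185),(384.5,212)),('side',(0,-.11,.185),(412,294)),('side',(.25,.11,.185),(481,194)),('side',(.25,-.11,.185),(515,274)),('side',(0,-.11,.026),(401,317)),('side',(0,.11,.026),(379,242))]
def res(c):
    T=corners(c); return np.concatenate([proj(n,T(p))-np.array(u) for n,p,u in obs])
for n in (None,'top','side'):
    full=obs; obs=[o for o in full if n is None or o[0]==n]
    s=least_squares(res,[.5,.15,1.57]); print(n,s.x.round(4),np.abs(s.fun).max().round(2)); print(s.fun.reshape(-1,2).round(1).tolist()) if n is None else 0
    obs=full
# block: silhouettes
def mask(im,x0,y0,x1,y1):
    a=cv2.imread(im); g=a.max(2).astype(int); m=np.zeros(g.shape,np.uint8); m[y0:y1,x0:x1]=(g[y0:y1,x0:x1]<55)*255; return m
mt=mask('pics/raw_t0.png',264,174,292,214); ms=mask('pics/raw_s0.png',358,262,386,304)
print('areas',(mt>0).sum(),(ms>0).sum())
for n,m in(('top',mt),('side',ms)):
    ys,xs=np.nonzero(m); print(n,xs.mean(),ys.mean(),back(n,(xs.mean(),ys.mean()),.018))
def sil(n,c):
    T=corners(c); M=np.zeros((480*4,640*4),np.uint8)
    parts=[[(a,b,z) for a in(-.02,.02) for b in(-.033,.033) for z in(0,.026)],[(a,b,z) for a in(-.010,.010) for b in(-.033,.033) for z in(0,.032)]]
    for s in(-1,1): parts.append([(a,s*b,z) for a in(-.012,.012) for b in(.021,.033) for z in(.0,.044)])
    for q in parts:
        P=np.array([proj(n,T(p)) for p in q]); h=cv2.convexHull(((P+.5)*4).astype(np.float32)); cv2.fillConvexPoly(M,h.astype(np.int32),255)
    return cv2.resize(M,(640,480),interpolation=cv2.INTER_AREA)
def cost(c,ns=('top','side')):
    e=0
    for n in ns:
        e+=np.abs(sil(n,c).astype(float)-(mt if n=='top' else ms)).sum()/255
    return e
from scipy.optimize import minimize
for ns in (('top','side'),('top',),('side',)):
    c0=np.r_[back('top',(277.5,193.5),.018)[:2],1.57]
    r=minimize(cost,c0,args=(ns,),method='Nelder-Mead',options=dict(initial_simplex=c0+np.array([[0,0,0],[.006,0,0],[0,.006,0],[0,0,.15]])))
    print('block',ns,r.x.round(4),r.fun)
# bar
tip=back('top',(338.5,240.5),.032); end=back('top',(468,281.5),.035)
print('bar top',tip,end,np.linalg.norm(tip-end),np.arctan2(*(tip-end)[[1,0]]), 'mid',tip+(end-tip)*160/318)
E
python3 m.py
```

```text
None [0.6119 0.1631 1.5621] 2.53
[[0.6, -1.9], [-0.3, 0.2], [-0.8, -2.2], [-2.0, -0.4], [0.6, 0.6], [-1.5, -1.5], [-1.7, 0.3], [0.6, -2.2], [2.5, -2.2], [-0.9, 1.4], [-2.4, -0.1]]
top [0.6109 0.1623 1.5685] 1.47
side [0.6128 0.1639 1.5526] 2.99
areas 398 439
top 277.7713567839196 193.92211055276383 [0.61117733 0.11829374 0.018     ]
side 371.2892938496583 284.0091116173121 [0.61375642 0.11895198 0.018     ]Traceback (most recent call last):
  File "m.py", line 38, in <module>
    r=minimize(cost,c0,args=(ns,),method='Nelder-Mead',options=dict(initial_simplex=c0+np.array([[0,0,0],[.006,0,0],[0,.006,0],[0,0,.15]])))
    res = _minimize_neldermead(fun, x0, args, callback, bounds=bounds,
                               **options)
    fxr = func(xr)
    fx = function(np.copy(x), *(wrapper_args + args))
  File "m.py", line 33, in cost
    e+=np.abs(sil(n,c).astype(float)-(mt if n=='top' else ms)).sum()/255
              ~~~^^^^^
  File "m.py", line 28, in sil
    P=np.array([proj(n,T(p)) for p in q]); h=cv2.convexHull(((P+.5)*4).astype(np.float32)); cv2.fillConvexPoly(M,h.astype(np.int32),255)
                ~~~~^^^^^^^^
  File "h.py", line 12, in proj
    K,R,t=cam(n); q=K@(R@np.asarray(P,float)+t); return q[:2]/q[2]
          ~~~^^^
  File "h.py", line 5, in cam
    p=vision.camera_params(n); f=240/np.tan(np.radians(p['vfov'])/2)
ValueError: time passes only in moves, steps and waits
```

```bash
python3 - <<'E'
s=open('h.py').read()
s=s.replace("def cam(n):","import functools\n@functools.lru_cache(None)\ndef cam(n):",1); open('h.py','w').write(s)
E
python3 m.py; python3 -c "from h import *; print(observe()['time'])"
```

```text
None [0.6119 0.1631 1.5621] 2.53
[[0.6, -1.9], [-0.3, 0.2], [-0.8, -2.2], [-2.0, -0.4], [0.6, 0.6], [-1.5, -1.5], [-1.7, 0.3], [0.6, -2.2], [2.5, -2.2], [-0.9, 1.4], [-2.4, -0.1]]
top [0.6109 0.1623 1.5685] 1.47
side [0.6128 0.1639 1.5526] 2.99
areas 398 439
top 277.7713567839196 193.92211055276383 [0.61117733 0.11829374 0.018     ]
side 371.2892938496583 284.0091116173121 [0.61375642 0.11895198 0.018     ]
block ('top', 'side') [0.612  0.1191 1.5581] 191.6235294117647
block ('top',) [0.611  0.1189 1.6219] 123.41960784313726
block ('side',) [0.6129 0.1195 1.5051] 59.266666666666666
bar top [ 0.49616479 -0.0273837   0.032     ] [ 0.39847595 -0.32946257  0.035     ] 0.31749606947675896 1.2580226435965516 mid [ 0.44701317 -0.17937307  0.03350943]
0.1
```

The bar's measured length of 317.5 mm agrees with the stated 318 mm. Its middle is at about (0.447, -0.179) with yaw 1.258. The block is at (0.612, 0.119) and the printer front is at (0.612, 0.163) with yaw about 1.564. Next I'll move above the bar's middle.

```bash
python3 - <<'E'
from h import *
print(row([.447,-.1795,.13],[np.pi,0,1.258]))
# rest estimate
a=back('top',(373.5,254.5),.028);b=back('top',(428.5,271),.028); u=(a-b)/np.linalg.norm(a-b)
print('rest',np.linalg.norm(a-b),b+u*.060,a-u*.075,np.arctan2(u[1],u[0]))
print('spray',back('top',(476,165),.1),'roll',back('top',(221,304),.05))
E
```

```text
(array([ 34.29, -21.13,   7.8 ]), array([ -0.1,  -0. , -49.3]))
rest 0.13497565536652426 [ 0.44104679 -0.18186345  0.028     ] [ 0.44103968 -0.18188673  0.028     ] 1.2744487365755617
spray [ 0.66020608 -0.33733658  0.1       ] roll [0.34795052 0.24572538 0.05      ]
```

```bash
python3 -m creep '[[100,34.3,-21.1,0,0,0,-49.3],[100,34.3,-21.1,0,0,0,-49.3],[100,34.3,-21.1,2,0,0,-49.3],[100,34.3,-21.1,4,0,0,-49.3],[100,34.3,-21.1,6,0,0,-49.3]]' 40; python3 -m creep '[[100,0,0,0,0,0,0]]'; python3 - <<'E'
from h import *
o=observe();print(o['time'],o['ee_pos'],o['ee_rot'],o['joint_pos'])
print(row([.447,-.1795,.018],[np.pi,0,1.258]))
E
```

```text
time: 0.72
ee_pos: [0.3935, -0.2546, 0.1758]
ee_rot: [3.141, -0.001, 1.262]
ft_force: [0.7, -0.0, -0.2]
finger_gap: 0.0853
time: 0.85
ee_pos: [0.3945, -0.2509, 0.1746]
ee_rot: [-3.14, -0.002, 1.269]
ft_force: [0.9, -0.6, -0.4]
finger_gap: 0.0851
0.85 [ 0.39454536 -0.25085785  0.17464764] [-3.14011019e+00 -2.04915482e-03  1.26863980e+00] [-7.46949832e-01  1.33293718e-01 -2.26862029e-01  1.21286050e+00
  1.21190564e-03  1.12600016e+00]
(array([ 8.34,  2.91, 15.68]), array([-0.1, -0.1,  0.6]))
```

```bash
python3 -m creep '[[100,8.3,2.9,3,0,0,-0.6],[100,8.3,2.9,8,0,0,-0.6],[100,8.3,2.9,8,0,0,-0.6],[100,8.3,2.9,8,0,0,-0.6]]' 40; python3 - <<'E'
from h import *
print(row([.447,-.1795,.018],[np.pi,0,1.258]))
snap('top','t1.png',(300,200,500,340),4);snap('side','s1.png',(170,170,330,290),4.8)
E
```

```text
time: 1.35
ee_pos: [0.4468, -0.1809, 0.0952]
ee_rot: [-3.14, -0.002, 1.279]
ft_force: [-0.5, -0.5, 1.1]
finger_gap: 0.0852
(array([ 0.13, -0.01,  7.72]), array([-0.1, -0.1,  1.2]))
```

View pics/s1.png

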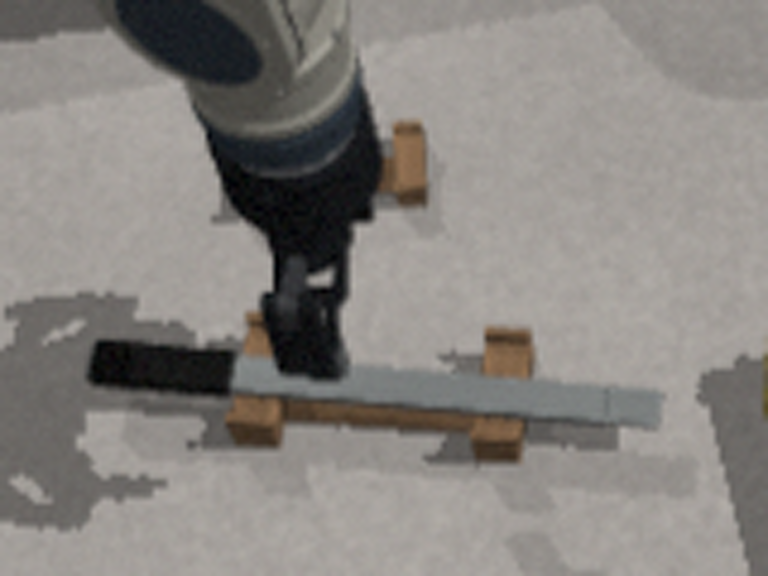

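View pics/t1.png

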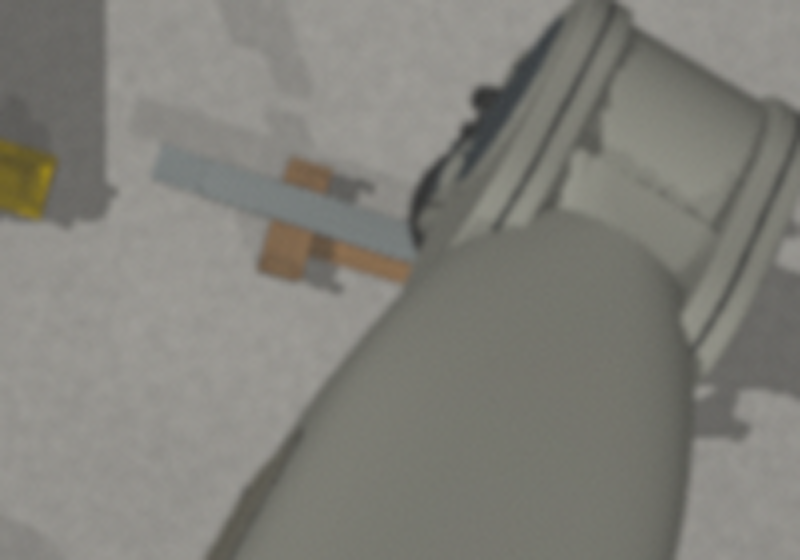

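The tool hovers with its jaws straddling the bar. In the side crop the bar tip is at (658,408) and the sleeve end at (92,362). I'll descend and close, checking the bar's middle from the side view as I go.

```bash
python3 - <<'E'
from h import *
t=back('side',(306.9,255),.030);e=back('side',(189.2,245.6),.035);print(t,e,np.linalg.norm(t-e),(t+e)/2,np.arctan2(*(t-e)[[1,0]]))
print([proj('side',p) for p in ([.496,-.0274,.032],[.3985,-.3295,.035])])
E
python3 -m creep '[[100,0.1,0,4,0,0,1.2],[100,0.1,0,7.7,0,0,1.2],[100,0.1,0,7.7,0,0,1.2],[100,0.1,0,7.7,0,0,1.2]]' 40
```

```text
[ 0.50057965 -0.02661184  0.03      ] [ 0.40591067 -0.32554359  0.035     ] 0.31360390356703016 [ 0.45324516 -0.17607771  0.0325    ] 1.2640979518325044
[array([306.22333632, 253.20613383]), array([187.43959075, 243.48981575])]
time: 1.95
ee_pos: [0.4484, -0.1818, 0.021]
ee_rot: [3.139, -0.001, 1.256]
ft_force: [0.4, -0.1, 0.9]
finger_gap: 0.0855
```

```bash
python3 -m creep '[[0,0,0,0.3,0,0,0],[0,0,0,0.3,0,0,0],[0,0,0,0.3,0,0,0],[0,0,0,0.3,0,0,0],[0,0,0,0.3,0,0,0]]' 60; python3 -m creep '[[0,0,0,0,0,0,0],[0,0,0,0,0,0,0],[0,0,0,-3,0,0,0],[0,0,0,-6,0,0,0],[0,0,0,-8,0,0,0]]' 60;  python3 -m creep '[[0,0,0,0,0,0,0],[0,0,0,0,0,0,0]]'; python3 - <<'E'
from h import *
o=observe();print(o['ee_pos'],o['ee_rot'],o['ft_force'],o['moment'])
snap('side','s2.png',(150,130,350,280),4);snap('top','t2.png')
E
```

```text
time: 2.58
ee_pos: [0.4484, -0.1817, 0.0181]
ee_rot: [3.139, -0.001, 1.256]
ft_force: [-0.5, 1.2, -0.5]
finger_gap: 0.0001
time: 3.2
ee_pos: [0.4484, -0.1819, 0.0994]
ee_rot: [3.138, -0.0, 1.256]
ft_force: [0.2, -0.2, -0.7]
finger_gap: 0.0001
time: 3.45
ee_pos: [0.4482, -0.1817, 0.0987]
ee_rot: [3.138, -0.001, 1.256]
ft_force: [-1.4, 0.4, -0.9]
finger_gap: 0.0001
[ 0.44819081 -0.18167984  0.09865707] [ 3.13844314e+00 -5.63112641e-04  1.25578817e+00] [-1.43324018  0.40204065 -0.8528516 ] [-0.00996402  0.02273936  0.04270303]
```

View pics/s2.png

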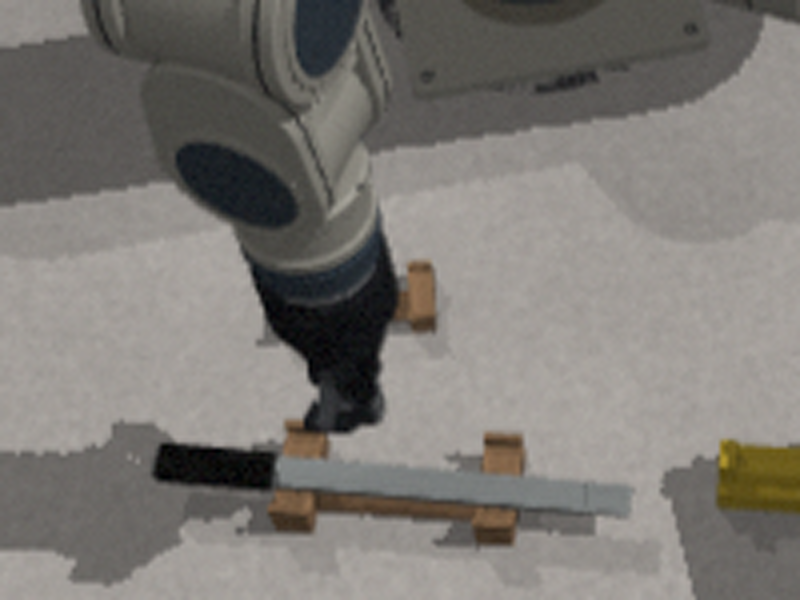

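The jaws closed on nothing, with a gap of 0. I'll compare where the fingers should appear with where the picture shows them.

```bash
python3 - <<'E'
from h import *
p,R=tool()
for n in('side','top'):
    im=cv2.imread('pics/raw_'+('s2' if n=='side' else 't2')+'.png')
    for q,c in ((R.apply([0,0,.008])+p,(0,0,255)),(p,(0,255,0)),([.447,-.1795,.032],(255,0,0)),([.496,-.0274,.032],(255,0,255)),([.3985,-.3295,.035],(255,255,0))):
        u=proj(n,q); print(n,u); cv2.circle(im,(int(round(u[0]*1)),int(round(u[1]))),1,c,-1)
    u=proj(n,p).astype(int)
    a=im[max(0,u[1]-75):u[1]+75,max(0,u[0]-100):u[0]+100]; cv2.imwrite(f'pics/chk_{n}.png',cv2.resize(a,None,fx=4,fy=4,interpolation=cv2.INTER_NEAREST))
E
```

```text
side [242.25086981 238.53868549]
side [241.77567269 237.02100469]
side [246.2561704  248.58489491]
side [306.22333632 253.20613383]
side [187.43959075 243.48981575]
top [408.11467688 259.18488868]
top [408.70168017 258.98383186]
top [403.20864699 261.04159926]
top [338.50733542 240.56924449]
top [468.01573881 281.48964193]
```

View pics/chk_side.png

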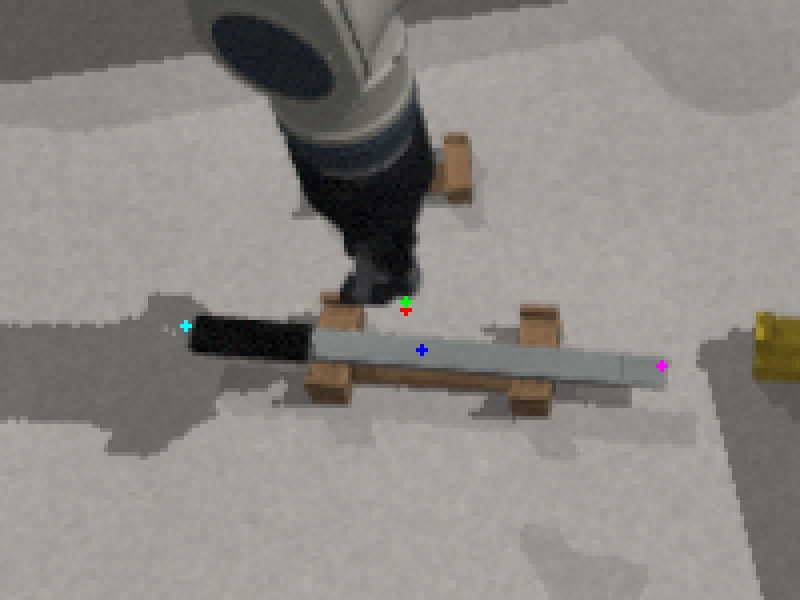

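View pics/chk_top.png

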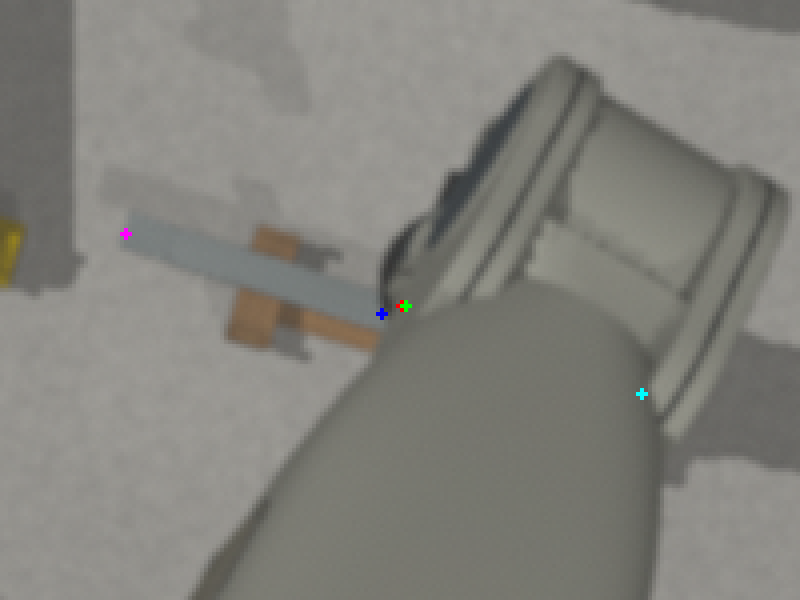

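```bash
python3 - <<'E'
from h import *
print('base',proj('side',[0,0,0]),proj('top',[0,0,0]))
p=np.array([.4468,-.1809,.0952]);
for s in(-1,1):
    y=np.array([np.sin(1.279),-np.cos(1.279),0]); q=p+s*.05*y+[0,0,.005]; print(s,(proj('side',q)-[170,170])*4.8)
p0=np.array([.21247,-.50701,.2077]); y=np.array([np.sin(.397),-np.cos(.397),0])
for s in(-1,1): print('start finger',s,proj('side',p0+s*.05*y+[0,0,.005]),proj('top',p0+s*.05*y+[0,0,.005]))
a=cv2.imread('pics/raw_s0.png')[0:180,0:240]; cv2.imwrite('pics/g0.png',cv2.resize(a,None,fx=3.3,fy=3.3,interpolation=cv2.INTER_CUBIC))
a=cv2.imread('pics/raw_s2.png')[100:300,120:320]; a=cv2.convertScaleAbs(a,alpha=2,beta=20); cv2.imwrite('pics/g2.png',cv2.resize(a,None,fx=3,fy=3,interpolation=cv2.INTER_CUBIC))
E
```

```text
base [282.65331968 119.94896616] [327.74817799 452.94087546]
-1 [358.46982984 236.36228596]
1 [330.7563273  402.59154906]
start finger -1 [109.17682407 149.86629052] [563.61965262 385.00276436]
start finger 1 [ 70.97814537 168.78497881] [609.84491915 364.85794437]
```

View pics/g0.png

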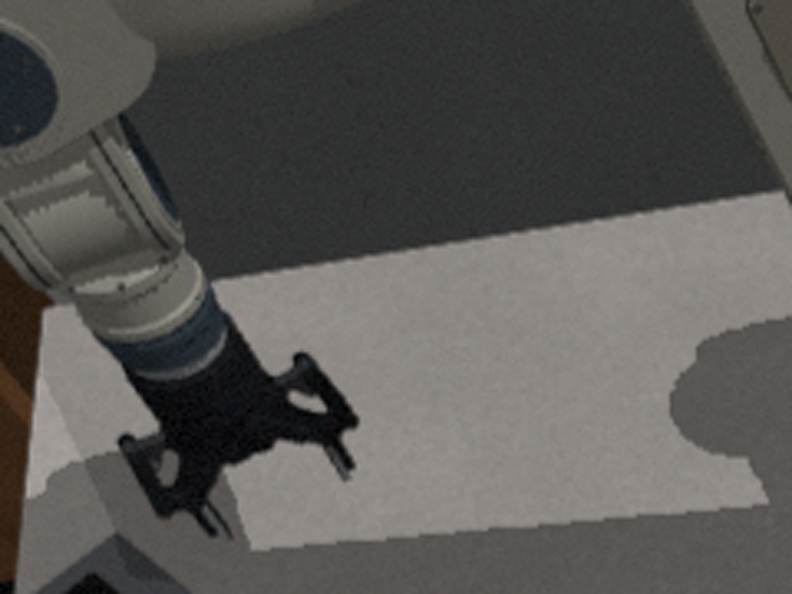

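View pics/g2.png

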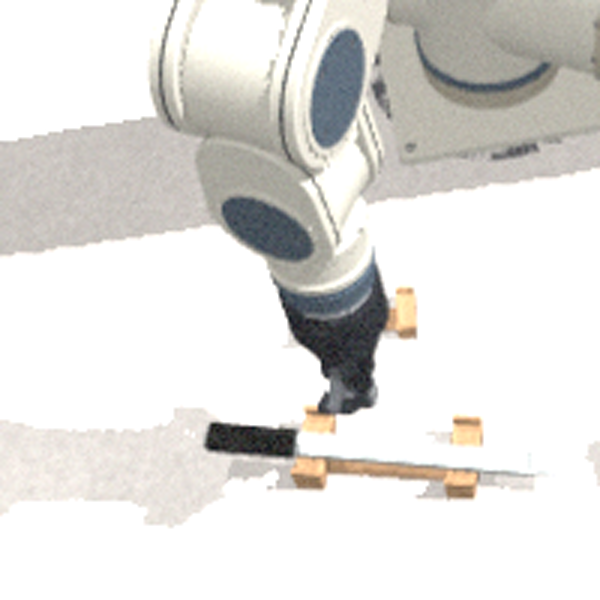

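The open-finger views suggest the tool stands about 30 mm higher than I assumed, so the jaws may have closed above the bar. To calibrate I'll touch the bare desk beside the bar.

```bash
python3 -m creep '[[0,0,5,0,0,0,0],[0,0,9,2,0,0,0],[0,0,9,6,0,0,0],[0,0,9,7.7,0,0,0],[0,0,9,7.7,0,0,0]]' 40; python3 - <<'E'
from h import *
p,R=tool();print(p,observe()['ft_force'], proj('side',p+[0,0,-.008]))
snap('side','s3.png',(180,180,330,290),5)
E
```

```text
time: 4.18
ee_pos: [0.5325, -0.2087, 0.0194]
ee_rot: [-3.14, -0.002, 1.256]
ft_force: [-0.4, -0.1, -0.1]
finger_gap: -0.0
[ 0.53249756 -0.20872513  0.01938158] [-0.43079551 -0.07894425 -0.0868389 ] [241.17775853 282.91765363]
```

View pics/s3.png

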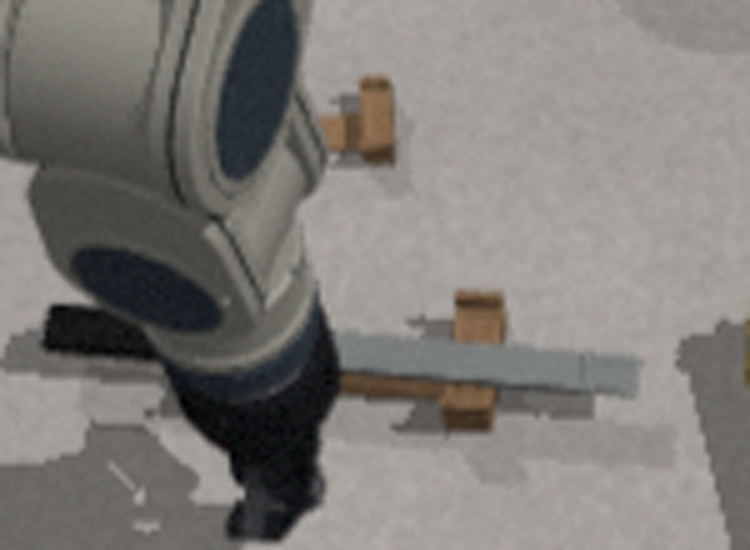

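```bash
python3 -m creep '[[0,0,0,0.5,0,0,0],[0,0,0,0.9,0,0,0]]' 40;python3 -m creep '[[0,0,0,0.3,0,0,0],[0,0,0,0.3,0,0,0]]' 40
```

```text
time: 4.47
ee_pos: [0.5335, -0.2093, 0.0121]
ee_rot: [3.14, -0.001, 1.256]
ft_force: [-1.0, 0.2, -0.4]
finger_gap: -0.0001
time: 4.72
ee_pos: [0.5335, -0.2093, 0.0091]
ee_rot: [3.14, -0.001, 1.256]
ft_force: [0.2, -0.0, 0.1]
finger_gap: -0.0002
```

```bash
python3 -m creep '[[0,0,0,0.2,0,0,0],[0,0,0,0.2,0,0,0]]' 40;python3 -m creep '[[0,0,0,0.2,0,0,0],[0,0,0,0.2,0,0,0]]' 40
```

```text
time: 4.97
ee_pos: [0.5334, -0.2093, 0.0071]
ee_rot: [3.14, -0.001, 1.256]
ft_force: [-0.5, -0.6, 0.2]
finger_gap: -0.0001
time: 5.22
ee_pos: [0.5333, -0.2092, 0.0049]
ee_rot: [3.141, -0.001, 1.256]
ft_force: [0.8, 0.6, 0.3]
finger_gap: -0.0001
```

There is no contact at TCP z = 0.005, where the tips should already be below desk level. That means the reported height is biased or the tool is shorter than stated. I'll continue gently until it touches.

```bash
for i in 1 2 3; do python3 -m creep '[[0,0,0,0.3,0,0,0],[0,0,0,0.3,0,0,0]]' 40 | grep -E 'ee_pos|force'; done
```

```text
ee_pos: [0.5332, -0.2091, 0.0016]
ft_force: [0.8, 0.7, -0.2]
ee_pos: [0.533, -0.209, -0.0017]
ft_force: [-0.6, -0.6, -0.4]
ee_pos: [0.5328, -0.2089, -0.005]
ft_force: [0.3, -1.1, -0.3]
```

```bash
python3 -c "
from h import *
o=observe(); print(robot.tip_extent, o['joint_pos'], [a for a in dir(robot) if a[0]!='_'])
snap('side','s4.png',(180,180,330,290),5)"
```

```text
0.008 [-5.21011360e-01  4.39375516e-01 -2.85596262e-01  8.46602030e-01
  1.21546525e-03  1.36489446e+00] ['MotionError', 'tip_extent']
```

View pics/s4.png

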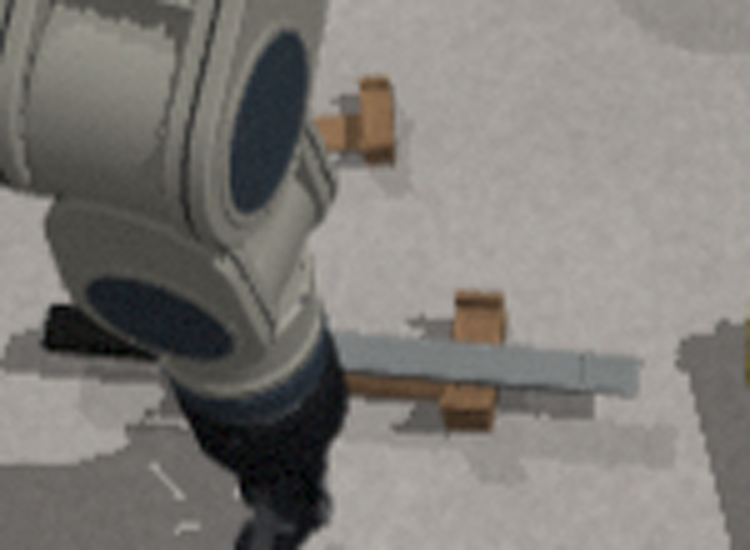

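```bash
for i in 1 2 3 4; do python3 -m creep '[[0,0,0,0.2,0,0,0],[0,0,0,0.2,0,0,0]]' 40 | grep -E 'ee_pos|force'; done
```

```text
ee_pos: [0.5328, -0.2089, -0.007]
ft_force: [-0.8, -0.4, -0.5]
ee_pos: [0.5327, -0.2088, -0.0092]
ft_force: [0.2, 0.3, -0.1]
ee_pos: [0.5326, -0.2088, -0.0114]
ft_force: [-0.7, 0.1, 0.2]
ee_pos: [0.5325, -0.2087, -0.0136]
ft_force: [1.2, -0.5, 0.4]
```

```bash
python3 -m creep '[[0,0,0,0.2,0,0,0],[0,0,0,0.2,0,0,0]]' 40; python3 -m creep '[[0,0,0,0.2,0,0,0],[0,0,0,0.2,0,0,0]]'
```

```text
time: 7.28
ee_pos: [0.5324, -0.2087, -0.0157]
ee_rot: [-3.14, -0.002, 1.256]
ft_force: [-0.6, 0.1, 0.2]
finger_gap: 0.0002
time: 7.52
ee_pos: [0.5322, -0.2086, -0.018]
ee_rot: [-3.139, -0.002, 1.256]
ft_force: [0.5, -0.9, -0.5]
finger_gap: 0.0
```

```bash
python3 -m creep '[[0,0,0,0.2,0,0,0],[0,0,0,0.2,0,0,0]]' 40
```

```text
time: 7.78
ee_pos: [0.5321, -0.2085, -0.0201]
ee_rot: [-3.139, -0.002, 1.256]
ft_force: [0.1, 0.5, -0.2]
finger_gap: -0.0002
```

```bash
python3 -m creep '[[0,0,0,0.2,0,0,0],[0,0,0,0.2,0,0,0]]' 40
```

```text
time: 8.02
ee_pos: [0.532, -0.2085, -0.0223]
ee_rot: [-3.139, -0.002, 1.256]
ft_force: [-0.1, -0.5, 0.1]
finger_gap: -0.0002
```

```bash
python3 -m creep '[[0,0,0,0.2,0,0,0],[0,0,0,0.2,0,0,0]]' 40
```

```text
time: 8.28
ee_pos: [0.5323, -0.2086, -0.0229]
ee_rot: [-3.14, -0.001, 1.256]
ft_force: [-4.1, 2.2, 13.9]
finger_gap: -0.0002
```

```bash
python3 -m creep '[[0,0,0,0.2,0,0,0],[0,0,0,0.2,0,0,0]]' 40
```

```text
time: 8.52
ee_pos: [0.5323, -0.2086, -0.023]
ee_rot: [3.142, -0.001, 1.256]
ft_force: [-7.0, 3.1, 22.9]
finger_gap: 0.0
```

```bash
python3 -c "
from h import *
p,R=tool()
for z in (p[2]-.008,p[2]-.008+.03): print((proj('side',[p[0],p[1],z])-[200,220])*7)
snap('side','s5.png',(200,220,300,300),7)"
```

```text
[305.28017585 483.7690808 ]
[293.4963886  452.94682991]
```

View pics/s5.png

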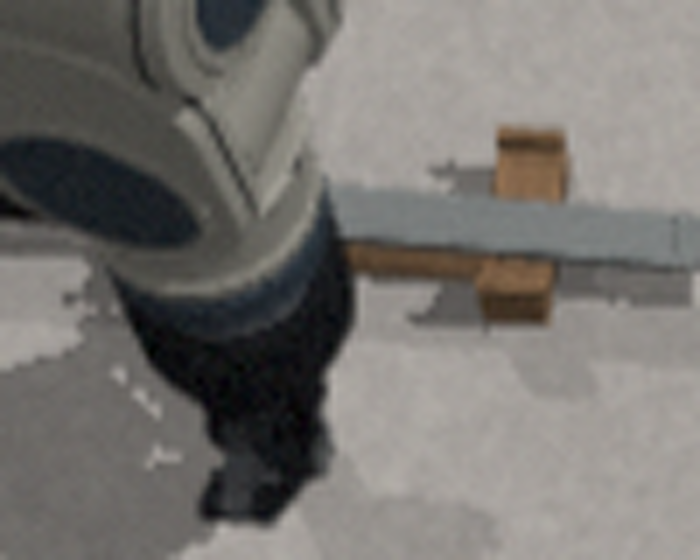

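Contact came at a reported z of -0.0228, so the reported height reads about 31 mm low: true z is roughly reported + 0.031. I'll check with the start picture whether x and y are also biased.

```bash
python3 -m creep '[[0,0,0,-3,0,0,0],[0,0,0,-6,0,0,0],[0,0,0,-9,0,0,0],[60,0,-4,-12,0,0,0],[100,0,-9,-12,0,0,0]]' 40; python3 - <<'E'
from h import *
p0=np.array([.21247,-.50701,.2077]); y=np.array([np.sin(.397),-np.cos(.397),0])
for dz in (.031,):
  for s in(-1,1):
    q=p0+s*.0445*y+[0,0,.005+dz]; print('start finger',s,proj('side',q),proj('top',q))
a=cv2.imread('pics/raw_t0.png')[340:440,540:640]; cv2.imwrite('pics/g0t.png',cv2.resize(a,None,fx=6,fy=6,interpolation=cv2.INTER_CUBIC))
E
```

```text
time: 9.2
ee_pos: [0.4472, -0.1814, 0.0987]
ee_rot: [3.138, 0.0, 1.256]
ft_force: [-0.5, -0.7, 0.3]
finger_gap: 0.0359
start finger -1 [102.07815218 142.78005603] [573.76199873 386.82855115]
start finger 1 [ 67.1694955  159.84645525] [616.16317912 368.33492761]
```

View pics/g0t.png

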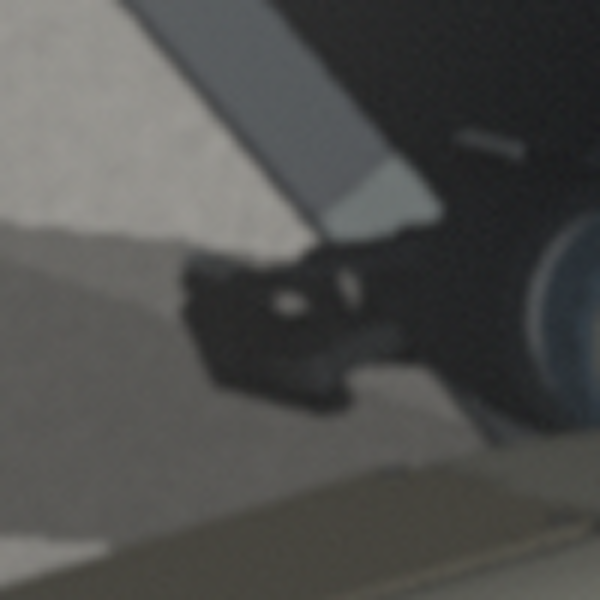

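With +31 mm in z, the predicted finger pixels (102,143) and (67,160) match the observed (105,144) and (69,162). So the bias is in z only. I'll descend to a reported z of about -0.013 and grasp.

```bash
python3 -m creep '[[100,0,0,0,0,0,0],[100,0,0,0,0,0,0],[100,0,0,4,0,0,0],[100,0,0,7,0,0,0],[100,0,0,7,0,0,0]]' 40; python3 - <<'E'
from h import *
print(row([.4485,-.178,-.013],[np.pi,0,1.26]))
E
```

```text
time: 9.82
ee_pos: [0.4471, -0.1811, 0.0268]
ee_rot: [-3.141, -0.001, 1.256]
ft_force: [-0.5, 0.3, 0.2]
finger_gap: 0.0857
(array([0.33, 0.04, 3.98]), array([-0. , -0.1, -0.2]))
```

```bash
python3 -m creep '[[100,0.3,0,2,0,0,0],[100,0.3,0,4,0,0,0],[100,0.3,0,4,0,0,0]]' 40; python3 -m creep '[[0,0,0,0,0,0,0],[0,0,0,0,0,0,0],[0,0,0,0,0,0,0],[0,0,0,0,0,0,0]]' 60
```

```text
time: 10.2
ee_pos: [0.4484, -0.1783, -0.0132]
ee_rot: [-3.14, -0.001, 1.256]
ft_force: [-0.6, -0.1, 0.0]
finger_gap: 0.0856
time: 10.7
ee_pos: [0.4486, -0.1785, -0.0125]
ee_rot: [-3.141, -0.001, 1.256]
ft_force: [-2.0, 1.2, 4.5]
finger_gap: 0.0209
```

The gap is 21 mm, so the bar is gripped. Lifting.

```bash
python3 -m creep '[[0,0,0,0,0,0,0],[0,0,0,-3,0,0,0],[0,0,0,-8,0,0,0],[0,0,0,-12,0,0,0],[0,0,0,-12,0,0,0]]' 80; python3 - <<'E'
from h import *
o=observe();print(o['ft_force'],o['moment'],o['joint_pos'])
snap('side','s6.png',(150,130,350,280),4)
# level hover target in front: bar along printer x yaw 1.564, mid 60 mm back of final
print(row([.612,-.06,.11],[np.pi,0,1.564]))
E
```

```text
time: 11.32
ee_pos: [0.4498, -0.1793, 0.1098]
ee_rot: [3.137, 0.0, 1.256]
ft_force: [0.0, 0.1, -5.3]
finger_gap: 0.0201
[ 0.00827392  0.08986428 -5.28128318] [-0.01304183 -0.05500438 -0.0035454 ] [-5.53452558e-01  1.96943799e-01 -3.20919517e-01  1.04872142e+00
  1.00012240e-03  1.33175343e+00]
(array([16.33, 11.85, -0.2 ]), array([  0.1,  -0. , -17.6]))
```

View pics/s6.png

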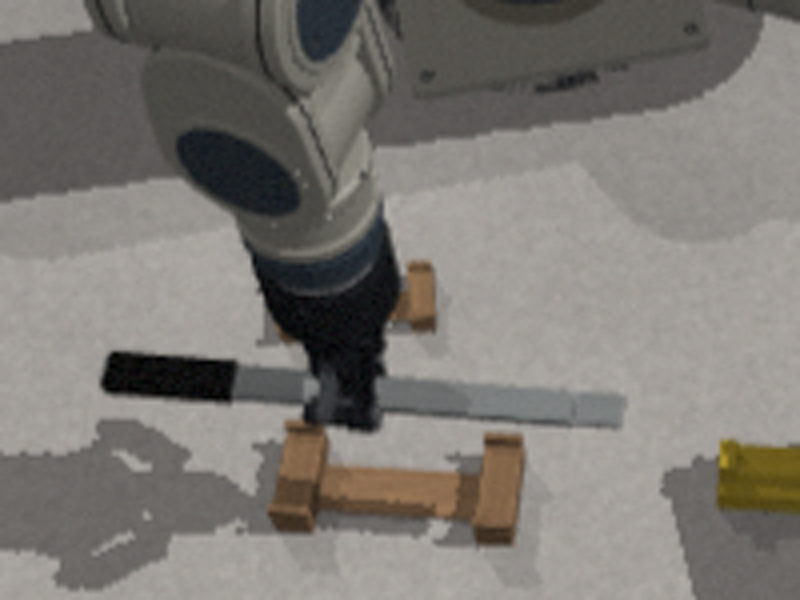

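The bar is held at its middle and the rest is now empty. Next I'll turn it in line with the printer, behind the block.

```bash
python3 -m creep '[[0,6,4,-1,0,0,-6],[0,11,8,-1,0,0,-12],[0,16.3,11.8,-1,0,0,-17.6],[0,16.3,11.8,-1,0,0,-17.6],[0,16.3,11.8,-1,0,0,-17.6]]'; python3 - <<'E'
from h import *
o=observe();print(o['joint_pos'])
snap('side','s7.png',(150,130,420,330),2.9);snap('top','t7.png',(200,100,520,340),2.5)
E
```

```text
time: 12.0
ee_pos: [0.6108, -0.0593, 0.1154]
ee_rot: [-3.139, -0.001, 1.565]
ft_force: [-0.9, 0.2, -4.1]
finger_gap: 0.0203
[-2.33702135e-01  4.06696315e-01  2.59468545e-03  1.16950686e+00
  4.15369813e-04  1.34329779e+00]
```

View pics/s7.png

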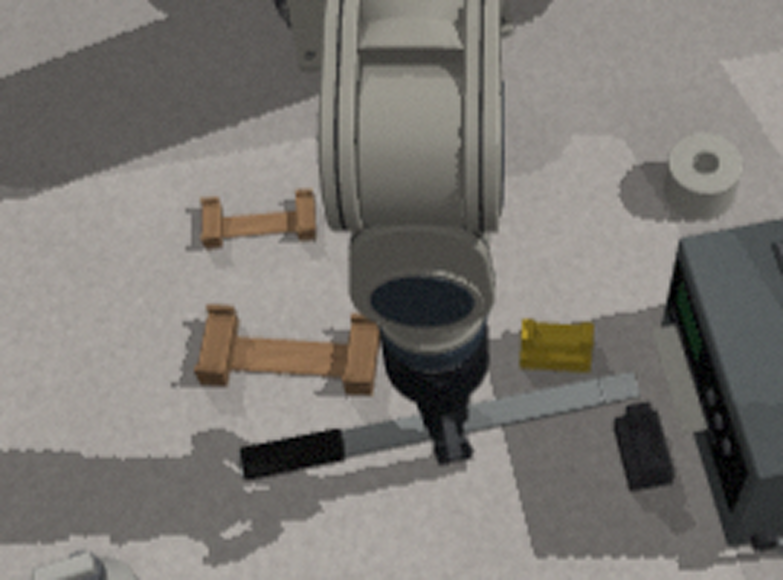

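View pics/t7.png

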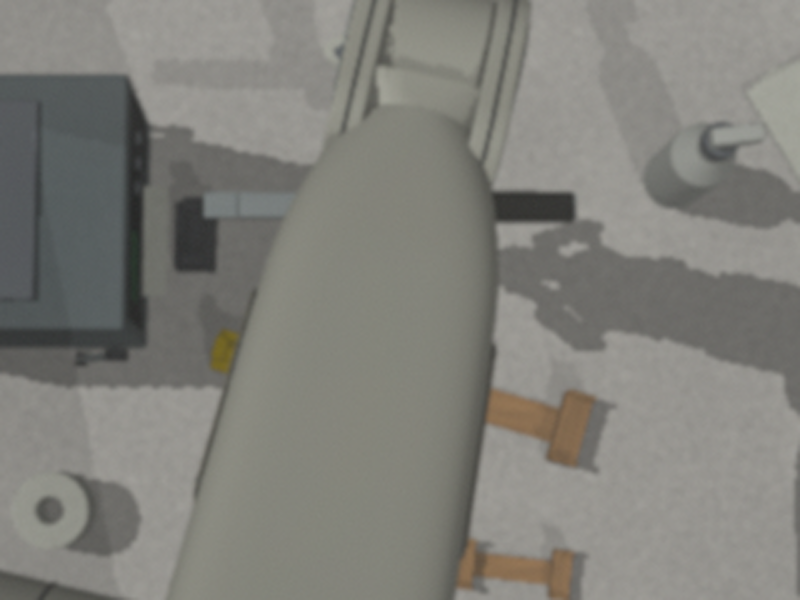

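The bar points straight at the printer, with its tip at top pixel (282,182), behind and above the block. Next I'll tilt it tip-down by 0.45 rad and check from the pictures whether the bias runs along the tool axis or world z.

```bash
python3 -m creep '[[0,0,0,0,0,-9,0],[0,0,0,0,0,-18,0],[0,0,0,0,0,-25.8,0],[0,0,0,0,0,-25.8,0],[0,0,0,0,0,-25.8,0]]'; python3 - <<'E'
from h import *
p,R=tool(); print(R.as_matrix().round(3))
print('tip level guess', back('top',(281.6,182),.160))
mid0=R.apply([0,0,-.011])+p
for nm,mid in(('worldz',mid0+[0,0,.031]),('toolz',mid0-R.apply([0,0,.031]))):
    tip=mid+R.apply([.16,0,-.004]); sl=mid+R.apply([-.158,0,-.007])
    print(nm,mid.round(4),tip.round(4),'side',proj('side',tip),proj('side',sl),'top',proj('top',tip),proj('top',sl))
snap('side','s8.png',(180,180,420,330),3.3);snap('top','t8.png',(230,130,470,260),3.3)
E
```

```text
time: 12.72
ee_pos: [0.6095, -0.0613, 0.1168]
ee_rot: [-3.14, 0.448, 1.562]
ft_force: [0.2, -0.5, -3.3]
finger_gap: 0.0199
[[ 0.008  1.    -0.005]
 [ 0.901 -0.009 -0.433]
 [-0.433 -0.002 -0.901]]
tip level guess [0.61068695 0.0978939  0.16      ]
worldz [ 0.6096 -0.0565  0.1577] [0.6108 0.0894 0.092 ] side [361.92239638 273.47230854] [236.56364582 272.55993906] top [287.66200512 188.06795508] [425.3816813  174.97877401]
toolz [ 0.6098 -0.0431  0.1546] [0.611  0.1028 0.089 ] side [367.14379099 272.9308892 ] [243.04492038 271.94201374] top [281.87760365 188.28283034] [418.38746239 175.26291765]
```

View pics/s8.png

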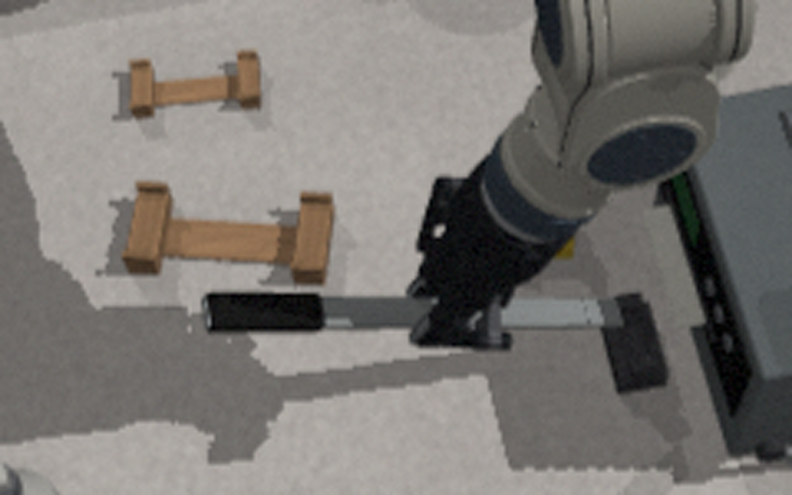

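View pics/t8.png

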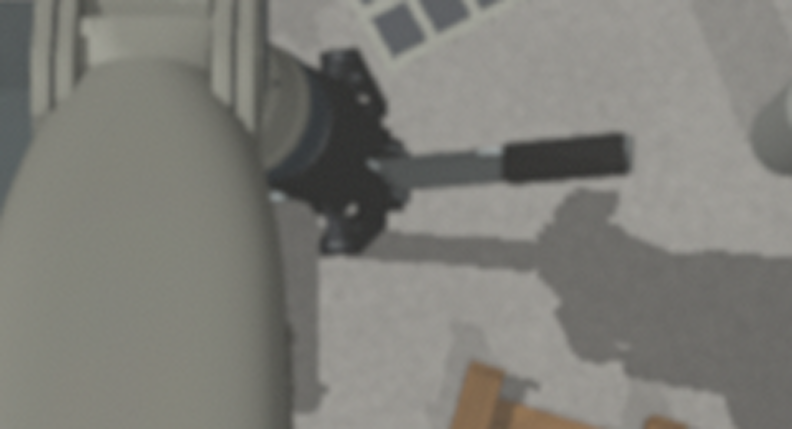

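The tip at side (367,274.5) and the sleeve end at (242,275) fit the "bias along the tool axis" hypothesis, and the other hypothesis is 5 px off. So the real grasp point is 42 mm behind the reported TCP. I'll work out the pre-insert pose and go there.

```bash
cat >> h.py <<'E'
def barpose(gy,gz,s,gx=.612,yaw=1.564):
    """row (cm, deg) to put grasp point at (gx,gy,gz) with bar sloping tip-down by s"""
    Rt=Ro.from_matrix(Ro.from_euler('z',yaw).as_matrix()@Ro.from_euler('y',s).as_matrix()@np.diag([1,-1,-1]))
    P=np.array([gx,gy,gz])+Rt.apply([0,0,.042]); p,R=tool()
    return (R.inv().apply(P-p)*100).round(2),(R.inv()*Rt).as_rotvec(degrees=True).round(1)
def now(off=.158):
    p,R=tool(); g=p-R.apply([0,0,.042]); return 'grasp',g.round(4),'tip',(g+R.apply([off,0,0])).round(4),'slope',np.arcsin(-R.as_matrix()[2,0]).round(3)
E
python3 - <<'E'
from h import *
print(now()); print(barpose(.0358-.063,.0804+.0305,.45),barpose(.0358,.0804,.45))
E
```

```text
('grasp', array([ 0.6101, -0.0436,  0.155 ]), 'tip', array([0.6115, 0.0988, 0.0865]), 'slope', np.float64(0.448))
(array([3.38, 0.19, 3.26]), array([-0.1, -0.1, -0.2])) (array([10.38,  0.13,  3.28]), array([-0.1, -0.1, -0.2]))
```

```bash
python3 -m creep '[[0,0,0.1,1,0,0,0],[0,2,0.1,2.5,0,0,-0.2],[0,3.4,0.2,3.3,0,0,-0.2],[0,3.4,0.2,3.3,0,0,-0.2]]'; python3 - <<'E'
from h import *
print(now())
snap('side','s9.png',(220,180,420,330),4);snap('top','t9.png',(230,130,470,260),3.3)
for f in (.158,):
    p,R=tool(); g=p-R.apply([0,0,.042]); print((proj('side',g+R.apply([.158,0,-.004]))-[220,180])*4)
E
```

```text
time: 13.32
ee_pos: [0.6115, -0.0454, 0.0714]
ee_rot: [-3.137, 0.448, 1.566]
ft_force: [0.1, -0.4, -4.0]
finger_gap: 0.0204
('grasp', array([ 0.6118, -0.0272,  0.1092]), 'tip', array([0.6124, 0.1152, 0.0408]), 'slope', np.float64(0.448))
[605.16888026 398.89671121]
```

View pics/s9.png

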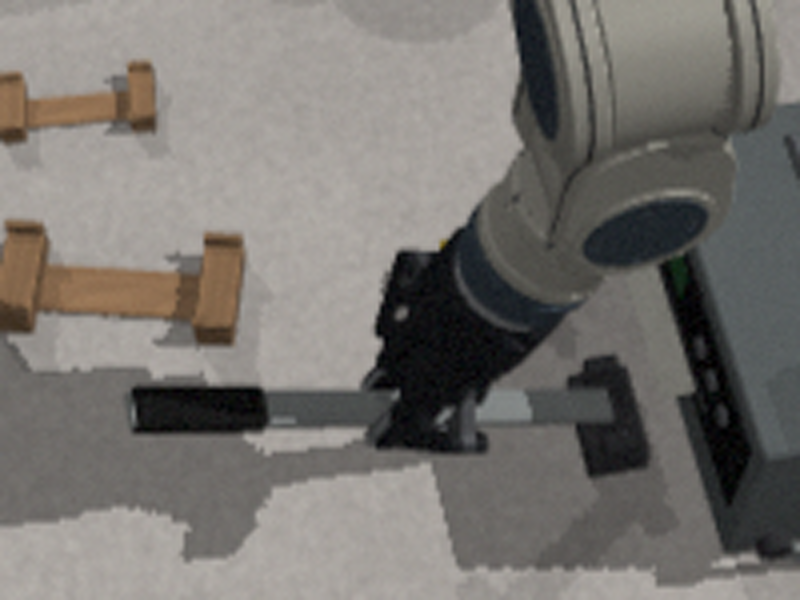

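View pics/t9.png

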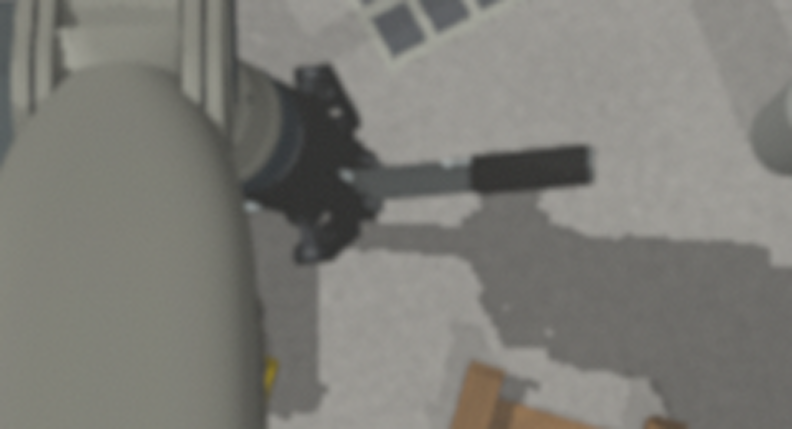

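The tip is at side crop (610,404), predicted at (605,399). It sits centred between the block's cheeks, at (600,365) and (615,455). Now the insertion along the bar axis in small steps.

```bash
python3 - <<'E'
from h import *
print(barpose(.0358,.0804,.45))
E
python3 -m creep '[[0,1,0,-0.15,0,0,0],[0,2,0,-0.15,0,0,0],[0,3,0,-0.15,0,0,0],[0,3,0,-0.15,0,0,0]]';python3 - <<'E'
from h import *
print(now(),barpose(.0358,.0804,.45))
E
```

```text
(array([ 7.02, -0.08, -0.01]), array([-0.1, -0.1,  0. ]))
time: 13.92
ee_pos: [0.6123, -0.0171, 0.0608]
ee_rot: [-3.138, 0.448, 1.567]
ft_force: [1.1, -0.3, -3.6]
finger_gap: 0.0199
('grasp', array([0.6125, 0.0011, 0.0986]), 'tip', array([0.6131, 0.1435, 0.0301]), 'slope', np.float64(0.448)) (array([ 3.91, -0.06,  0.14]), array([-0.1, -0.1,  0.1]))
```

```bash
python3 -m creep '[[0,0.8,0,0.05,0,0,0],[0,1.3,0,0.1,0,0,0],[0,1.3,0,0.1,0,0,0]]';python3 - <<'E'
from h import *
print(now(),barpose(.0358,.0804,.45))
snap('side','s10.png',(300,220,440,330),5.5)
E
```

```text
time: 14.3
ee_pos: [0.6122, -0.0055, 0.0539]
ee_rot: [-3.138, 0.448, 1.567]
ft_force: [-0.7, 0.4, -5.0]
finger_gap: 0.02
('grasp', array([0.6124, 0.0127, 0.0917]), 'tip', array([0.6129, 0.1551, 0.0232]), 'slope', np.float64(0.448)) (array([ 2.56, -0.04,  0.02]), array([-0.1, -0.1,  0.2]))
```

View pics/s10.png

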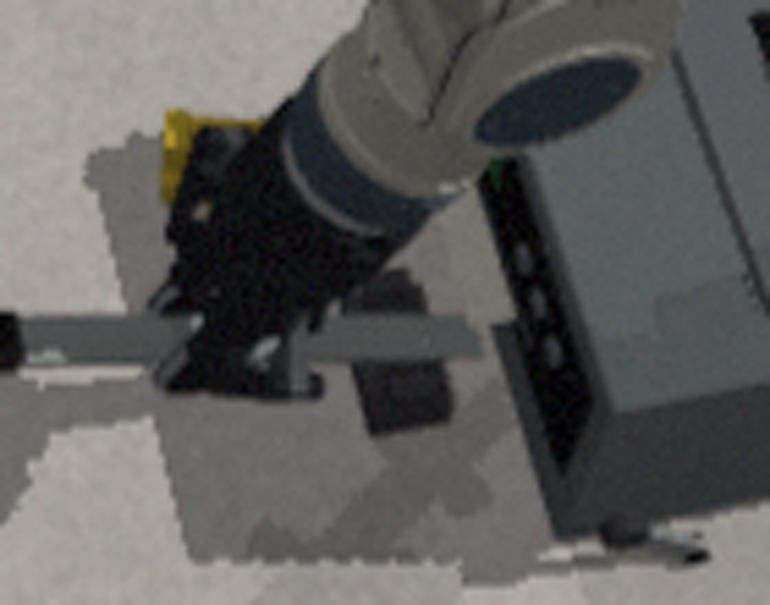

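The tip at crop (480,338) is about 8 mm short of the front edge, as computed, and there is no contact. Continuing in.

```bash
python3 -m creep '[[0,0.6,0,0,0,0,0],[0,1.1,0,0,0,0,0],[0,1.1,0,0,0,0,0]]';python3 - <<'E'
from h import *
print(now(),barpose(.0358,.0804,.45))
E
```

```text
time: 14.72
ee_pos: [0.6123, 0.0046, 0.0491]
ee_rot: [-3.138, 0.449, 1.567]
ft_force: [-0.1, -0.1, -4.6]
finger_gap: 0.02
('grasp', array([0.6125, 0.0228, 0.0869]), 'tip', array([0.613 , 0.1651, 0.0184]), 'slope', np.float64(0.449)) (array([ 1.45, -0.04,  0.02]), array([-0.1, -0.1,  0.2]))
```

```bash
python3 -m creep '[[0,0.6,0,0,0,0,0],[0,1.1,0,0,0,0,0],[0,1.5,0,0,0,0,0],[0,1.5,0,0,0,0,0]]';python3 - <<'E'
from h import *
print(now())
snap('side','s11.png',(300,220,440,330),5.5)
E
```

```text
time: 15.22
ee_pos: [0.6122, 0.0184, 0.0423]
ee_rot: [-3.137, 0.449, 1.568]
ft_force: [0.3, 0.5, -3.5]
finger_gap: 0.0205
('grasp', array([0.6125, 0.0366, 0.0802]), 'tip', array([0.6128, 0.179 , 0.0116]), 'slope', np.float64(0.449))
```

View pics/s11.png

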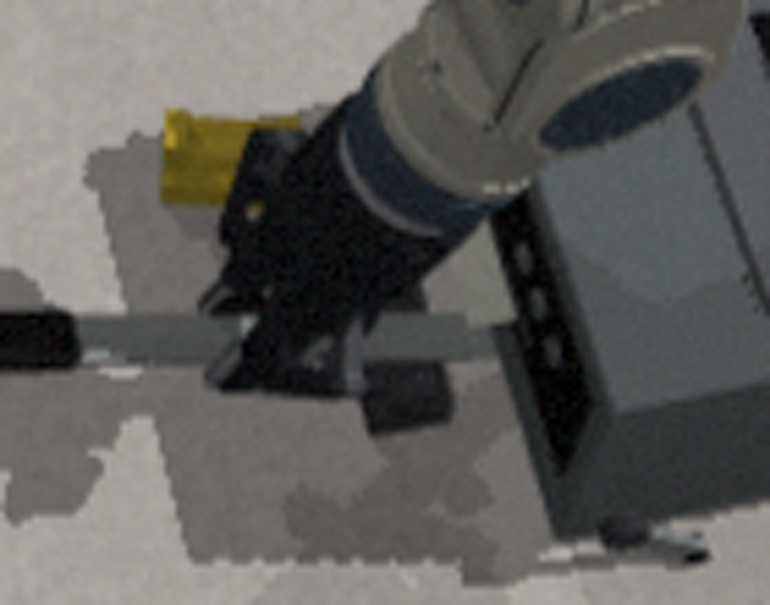

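The tip is now about 16 mm under the edge, the bar is centred in the block's gap, and there is no contact force. Next I'll rotate it onto the fulcrum with the slope near 0.35, then release.

```bash
python3 - <<'E'
from h import *
print(barpose(.0365-.0062,.0700+.001,.36))
E
```

```text
(array([ 0.22, -0.04,  1.09]), array([-0.1,  5.1,  0.2]))
```

```bash
python3 -m creep '[[0,0.1,0,0.4,0,2,0],[0,0.2,0,0.8,0,3.7,0],[0,0.2,0,1.1,0,5,0],[0,0.2,0,1.1,0,5,0]]';python3 - <<'E'
from h import *
print(now(),observe()['moment'])
E
```

```text
time: 15.78
ee_pos: [0.6122, 0.0145, 0.0318]
ee_rot: [-3.138, 0.361, 1.566]
ft_force: [-0.2, -0.4, -3.1]
finger_gap: 0.02
('grasp', array([0.6124, 0.0293, 0.0711]), 'tip', array([0.6131, 0.1771, 0.0153]), 'slope', np.float64(0.361)) [0.65349166 0.05569805 0.00796155]
```

```bash
python3 -m creep '[[0,0,0,0.15,0,0,0],[0,0,0,0.15,0,0,0]]'; python3 -m creep '[[0,0,0,0.1,0,0,0],[0,0,0,0.1,0,0,0]]';python3 - <<'E'
from h import *
print(now(),observe()['moment'])
E
```

```text
time: 16.02
ee_pos: [0.6123, 0.0139, 0.0305]
ee_rot: [-3.138, 0.361, 1.566]
ft_force: [-0.0, -0.2, -1.8]
finger_gap: 0.02
time: 16.27
ee_pos: [0.6124, 0.0137, 0.0297]
ee_rot: [-3.139, 0.361, 1.566]
ft_force: [0.2, 0.5, 0.0]
finger_gap: 0.0201
('grasp', array([0.6126, 0.0285, 0.069 ]), 'tip', array([0.6133, 0.1763, 0.0131]), 'slope', np.float64(0.361)) [0.76293762 0.0714416  0.00586391]
```

The block now carries about 4 N of the bar's weight. Releasing and backing off vertically.

```bash
python3 -m creep '[[40,0,0,0,0,0,0],[100,0,0,0,0,0,0],[100,0,0,0,0,0,0],[100,0,0,0,0,0,0]]'; python3 -m creep '[[100,-1.1,0,-2.8,0,0,0],[100,-2.8,0,-7.5,0,0,0],[100,-4.2,0,-11.2,0,0,0],[100,-4.2,0,-11.2,0,10,0],[100,-4.2,0,-11.2,0,20.7,0]]';python3 - <<'E'
from h import *
snap('side','s12.png',(200,200,440,330),3.3);snap('top','t12.png',(200,110,500,290),2.6);print(observe()['ee_pos'])
E
```

```text
time: 16.77
ee_pos: [0.6124, 0.0136, 0.0297]
ee_rot: [-3.139, 0.361, 1.566]
ft_force: [0.3, -0.3, -0.0]
finger_gap: 0.0851
time: 17.4
ee_pos: [0.6134, 0.0152, 0.1508]
ee_rot: [3.141, -0.005, 1.568]
ft_force: [0.3, -0.5, -1.2]
finger_gap: 0.0851
[0.61324748 0.01111682 0.15017137]
```

View pics/s12.png

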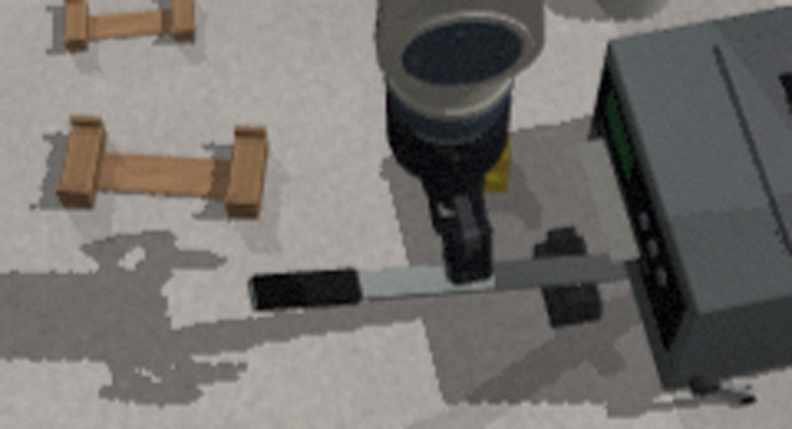

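View pics/t12.png

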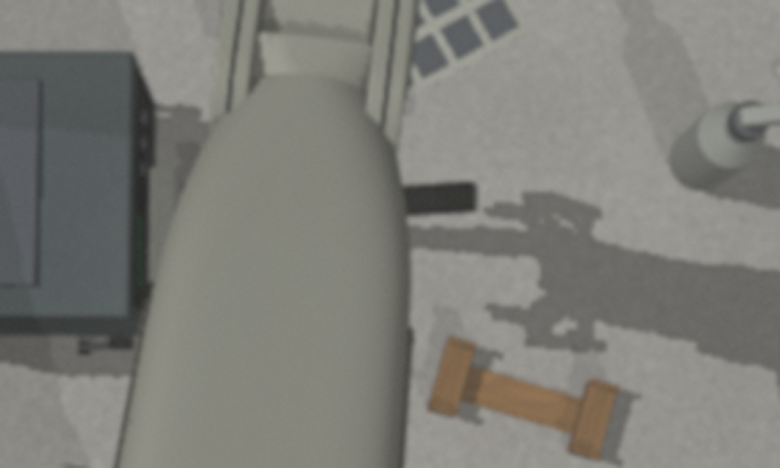

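```bash
python3 - <<'E'
from h import *
for s in (.29,.33,.36):
    e=np.array([.612,.1191+.0215*np.sin(s)-.2585*np.cos(s),.022+.0215*np.cos(s)+.2585*np.sin(s)]); print(s,e.round(4),proj('top',e),proj('side',e))
K1,R1,t1=cam('top');K2,R2,t2=cam('side')
X=cv2.triangulatePoints(K1@np.c_[R1,t1],K2@np.c_[R2,t2],np.array([[382.7],[186.2]]),np.array([[275.8],[288.3]]));print((X[:3]/X[3]).ravel())
E
```

```text
0.29 [ 0.612  -0.1225  0.1165] [382.04192371 184.97575482] [275.70600407 287.99961799]
0.33 [ 0.612  -0.1185  0.1261] [380.73361395 184.11532826] [277.01859224 286.05793234]
0.36 [ 0.612  -0.1153  0.1332] [379.61874196 183.47118534] [278.12521728 284.57952051]
[ 0.61039312 -0.12353089  0.11147428]
```

The triangulated sleeve end (0.610, -0.124, 0.111) agrees with a slope of about 0.29. The bar rests on the block with its tip under the edge. Next I'll shut the fingers and move over the sleeve, 130 mm behind the middle.

```bash
python3 -m creep '[[0,0,0,-1,0,0,0],[0,-6,0,-1,0,0.3,0],[0,-10.6,-0.2,-1,0,0.3,0],[0,-10.6,-0.2,2,0,0.3,0],[0,-10.6,-0.2,4,0,0.3,0]]' 60; python3 -m creep '[[0,0,0,0,0,0,0],[0,0,0,0,0,0,0]]';python3 - <<'E'
from h import *
snap('side','s13.png',(200,170,440,330),3.3);print(observe()['ee_rot'],row([.611,-.0955,.085],[np.pi,0,1.565]))
E
```

```text
time: 18.12
ee_pos: [0.61, -0.0945, 0.1091]
ee_rot: [-3.14, -0.007, 1.561]
ft_force: [-0.1, 0.4, 1.1]
finger_gap: 0.0
time: 18.38
ee_pos: [0.6106, -0.0938, 0.1101]
ee_rot: [-3.14, -0.006, 1.563]
ft_force: [0.2, 0.1, 0.4]
finger_gap: 0.0001
[-3.14093059 -0.0059989   1.56232694] (array([-0.17,  0.03,  2.53]), array([-0. , -0.3, -0.2]))
```

View pics/s13.png

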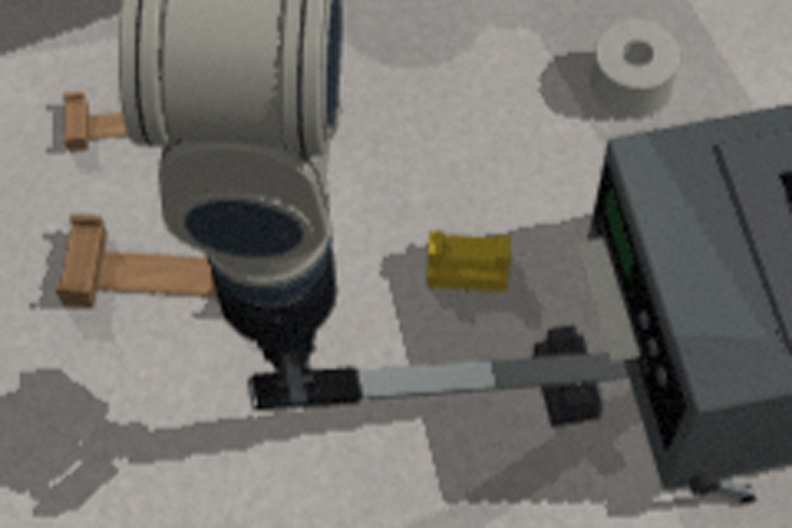

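The shut fingertips are above the sleeve at crop (295,385), with the sleeve spanning x = 250 to 360. Pressing down.

```bash
python3 -m creep '[[0,-0.1,0,1.5,0,0,0],[0,-0.2,0,2.5,0,0,0],[0,-0.2,0,3,0,0,0],[0,-0.2,0,3,0,0,0]]' 60; python3 -m creep '[[0,-0.2,0,0.6,0,0,0],[0,-0.3,0,1,0,0,0]]'
```

```text
time: 18.92
ee_pos: [0.6105, -0.0958, 0.08]
ee_rot: [-3.14, -0.006, 1.562]
ft_force: [0.3, 1.3, 2.6]
finger_gap: -0.0002
time: 19.18
ee_pos: [0.6105, -0.0988, 0.0696]
ee_rot: [-3.14, -0.006, 1.562]
ft_force: [0.5, 0.6, 3.3]
finger_gap: -0.0004
```

```bash
python3 -m creep '[[0,-0.2,0,0.6,0,0,0],[0,-0.3,0,1.2,0,0,0],[0,-0.3,0,1.2,0,0,0]]'; python3 - <<'E'
from h import *
snap('side','s14.png',(200,170,440,330),3.3)
E
```

```text
time: 19.55
ee_pos: [0.6102, -0.1019, 0.057]
ee_rot: [-3.14, -0.006, 1.562]
ft_force: [-0.1, -0.5, 2.8]
finger_gap: -0.0001
```

View pics/s14.png

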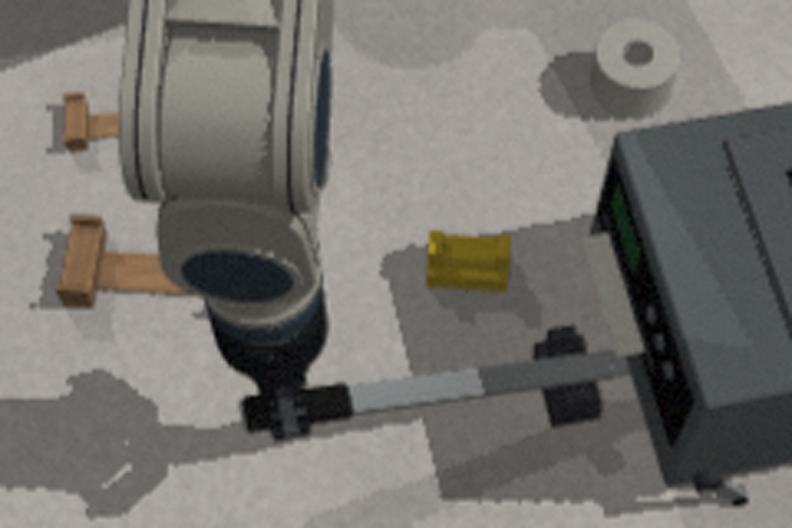

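The printer's front has started rising: its top corner went from (608,143) to (620,135). Continuing to press.

```bash
python3 -m creep '[[0,-0.2,0,0.6,0,0,0],[0,-0.3,0,1.2,0,0,0],[0,-0.4,0,1.8,0,0,0],[0,-0.4,0,1.8,0,0,0]]';python3 -m creep '[[0,-0.1,0,0.6,0,0,0],[0,-0.2,0,1.2,0,0,0],[0,-0.2,0,1.2,0,0,0]]'; python3 - <<'E'
from h import *
snap('side','s15.png',(260,200,440,330),4.4)
E
```

```text
time: 20.1
ee_pos: [0.61, -0.1057, 0.0387]
ee_rot: [-3.139, -0.007, 1.562]
ft_force: [1.3, 2.0, 2.9]
finger_gap: 0.0001
time: 20.48
ee_pos: [0.6098, -0.1076, 0.0262]
ee_rot: [-3.139, -0.007, 1.562]
ft_force: [0.6, 3.8, 4.2]
finger_gap: 0.0003
```

View pics/s15.png

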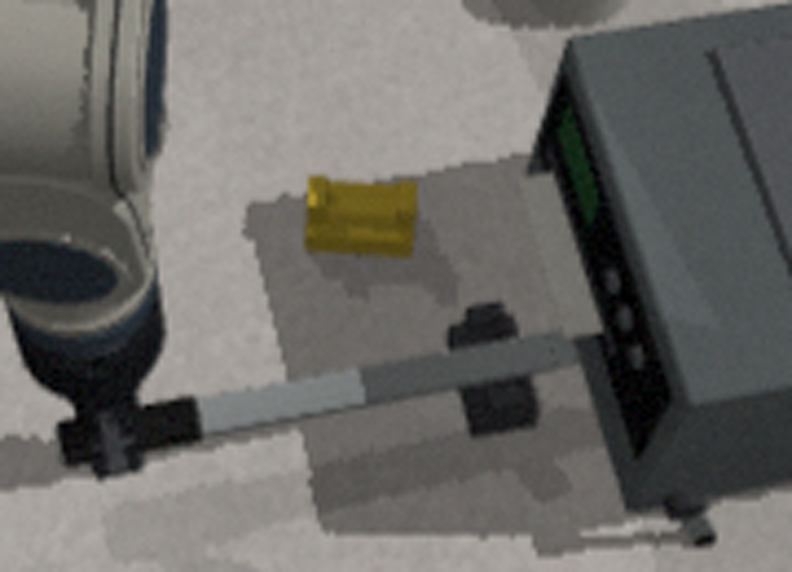

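```bash
python3 - <<'E'
from h import *
a=cv2.imread('pics/raw_s15.png')[255:320,345:425]; a=cv2.convertScaleAbs(a,alpha=2.2,beta=0); cv2.imwrite('pics/z15.png',cv2.resize(a,None,fx=9,fy=9,interpolation=cv2.INTER_CUBIC))
E
```

```text
(no output)
```

View pics/z15.png

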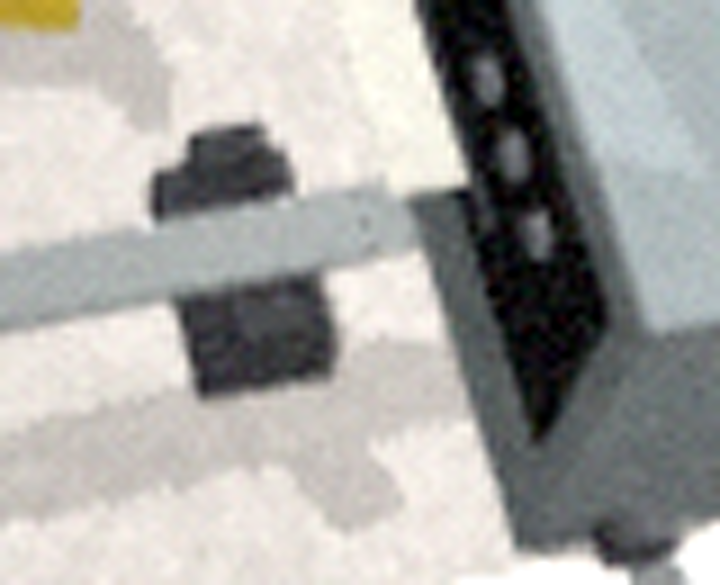

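The thin part's start line at zoom (368,220) is about 13 mm from the edge, so the tip is still about 17 mm under it. Continuing to press straight down.

```bash
python3 -m creep '[[0,0.1,0,0.5,0,0,0],[0,0.1,0,1,0,0,0],[0,0.1,0,1,0,0,0]]';python3 -m creep '[[0,0,0,0.4,0,0,0],[0,0,0,0.8,0,0,0],[0,0,0,0.8,0,0,0]]'; python3 - <<'E'
from h import *
snap('side','s16.png',(340,190,480,330),4.2); snap('top','t16.png',(120,120,300,260),4.2)
E
```

```text
time: 20.9
ee_pos: [0.6102, -0.108, 0.0168]
ee_rot: [-3.14, -0.004, 1.561]
ft_force: [0.2, -3.1, 6.0]
finger_gap: 0.0001
time: 21.28
ee_pos: [0.6104, -0.1084, 0.0091]
ee_rot: [-3.14, -0.003, 1.561]
ft_force: [-0.0, 1.2, 5.9]
finger_gap: 0.0002
```

View pics/s16.png

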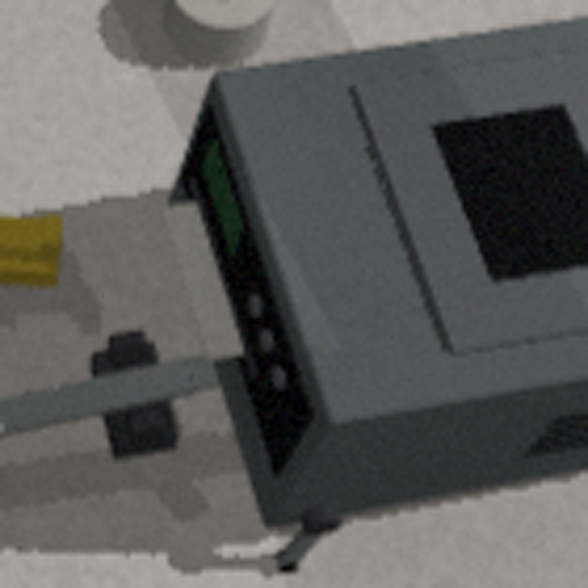

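View pics/t16.png

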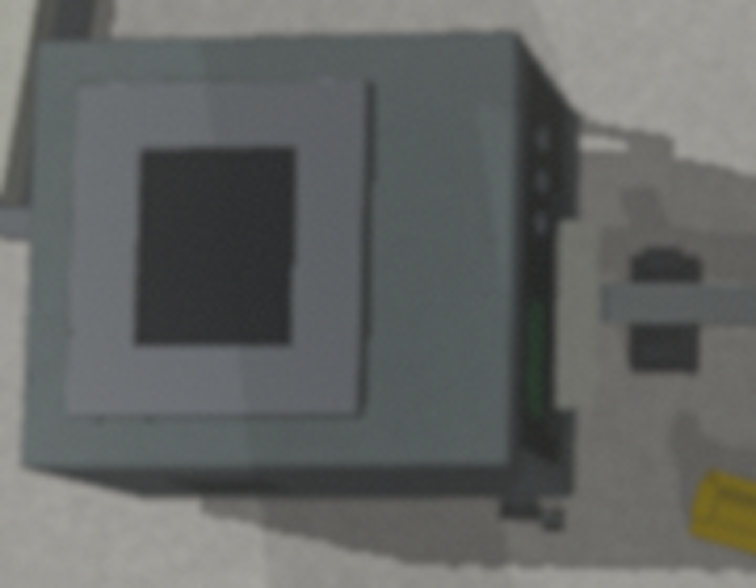

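The side leg has swung forward: its foot moved from top pixel (229,243) to (251,243), a little ahead of the hinge. I'll press a few millimetres more for margin, then compare.

```bash
python3 -m creep '[[0,0.1,0,0.3,0,0,0],[0,0.1,0,0.5,0,0,0],[0,0.1,0,0.5,0,0,0],[0,0.1,0,0.5,0,0,0]]'; python3 - <<'E'
from h import *
i=vision.camera('side'); cv2.imwrite('pics/raw_s17.png',i)
a=[]
for f in('s15','s16','s17'):
    x=cv2.imread(f'pics/raw_{f}.png')[295:335,385:435]; a.append(cv2.convertScaleAbs(cv2.resize(x,None,fx=5.2,fy=5.2,interpolation=cv2.INTER_CUBIC),alpha=1.8))
cv2.imwrite('pics/leg.png',np.hstack(a))
E
```

```text
time: 21.88
ee_pos: [0.611, -0.1083, 0.005]
ee_rot: [3.141, -0.002, 1.56]
ft_force: [0.7, -0.3, 6.7]
finger_gap: -0.0001
```

View pics/leg.png

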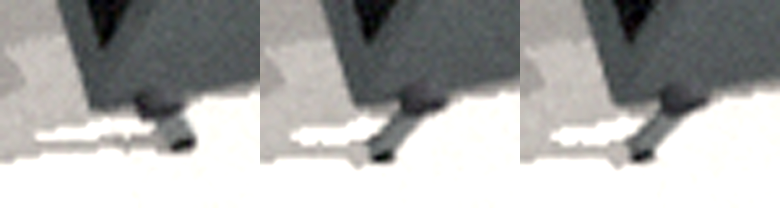

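```bash
python3 - <<'E'
from h import *
for nm,q in(('hinge',[.735,.187,.073]),('foot up',[.735,.187,.002]),('foot 10mm fwd',[.735,.177,.002])):
    print(nm,(proj('side',q)-[385,295])*5.2+[520,0])
E
```

```text
hinge [673.5192112  102.92847746]
foot up [649.18472285 152.64316331]
foot 10mm fwd [629.36664068 157.10038543]
```

Measured against the projection (hinge (685,100), foot (643,155), upright foot expected at (649,153)), the leg is upright or slightly past, at its stop. Easing down slowly.

```bash
python3 -m creep '[[0,0,0,-0.3,0,0,0],[0,0,0,-0.6,0,0,0],[0,0,0,-0.9,0,0,0],[0,0,0,-1.2,0,0,0]]'; python3 -m creep '[[0,0,0,-0.3,0,0,0],[0,0,0,-0.6,0,0,0],[0,0,0,-0.9,0,0,0],[0,0,0,-1.2,0,0,0]]'; python3 -m creep '[[0,0,0,-0.3,0,0,0],[0,0,0,-0.6,0,0,0],[0,0,0,-0.9,0,0,0],[0,0,0,-1.2,0,0,0]]'
```

```text
time: 22.42
ee_pos: [0.6108, -0.1086, 0.0169]
ee_rot: [-3.141, -0.001, 1.56]
ft_force: [-0.2, 0.2, 0.2]
finger_gap: -0.0003
time: 22.92
ee_pos: [0.6108, -0.1086, 0.029]
ee_rot: [-3.141, -0.001, 1.56]
ft_force: [0.7, -0.3, -1.2]
finger_gap: 0.0001
time: 23.42
ee_pos: [0.6108, -0.1086, 0.0412]
ee_rot: [-3.141, -0.001, 1.56]
ft_force: [-0.4, -0.1, -0.2]
finger_gap: 0.0003
```

```bash
python3 -m creep '[[0,0,0,-4,0,0,0],[0,0,0,-8,0,0,0],[40,4,0,-9,0,0,0],[100,8,0,-9,0,0,0],[100,12,0,-9,0,0,0]]' 60; python3 - <<'E'
from h import *
snap('side','s18.png',(240,180,480,340),3.3); snap('top','t18.png',(120,120,420,290),2.6);print(observe()['ee_pos'])
E
```

```text
time: 24.05
ee_pos: [0.6121, 0.0123, 0.1318]
ee_rot: [-3.142, -0.001, 1.559]
ft_force: [0.3, -0.0, 0.0]
finger_gap: 0.0544
[0.61182991 0.01463393 0.13167489]
```

View pics/s18.png

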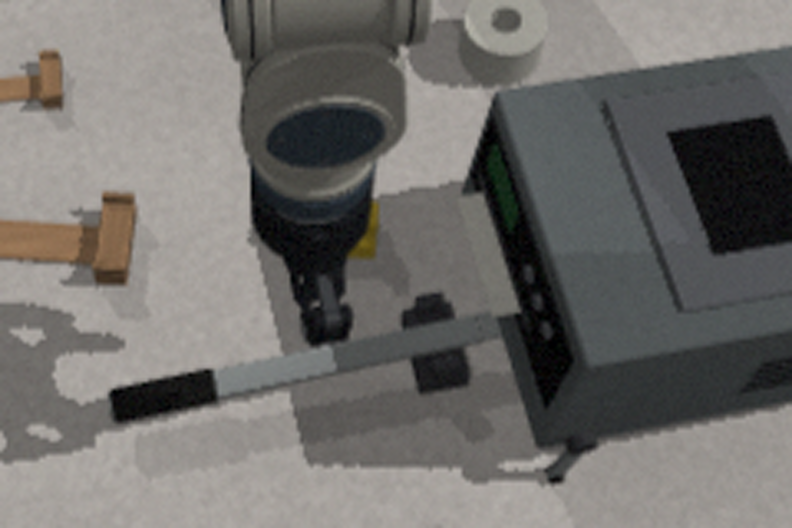

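View pics/t18.png

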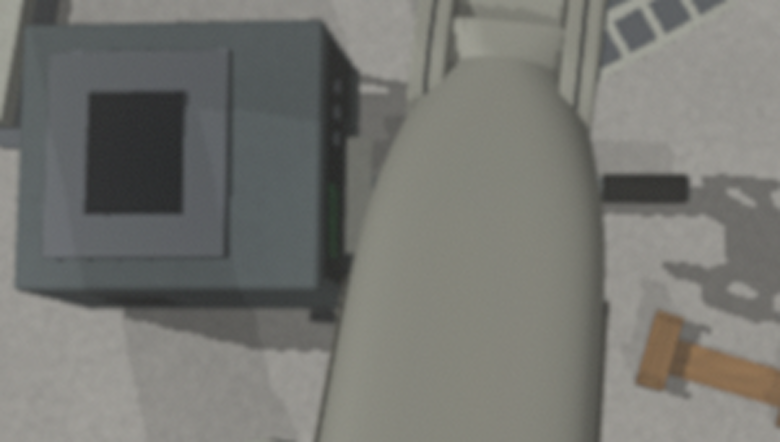

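The printer stands on its legs and the bar lies about level. Sleeve end: side (273.3,302.7), top (384.6,192). I'll locate the bar for the regrasp.

```bash
python3 - <<'E'
from h import *
K1,R1,t1=cam('top');K2,R2,t2=cam('side')
def tri(a,b):
    X=cv2.triangulatePoints(K1@np.c_[R1,t1],K2@np.c_[R2,t2],np.array(a,float).reshape(2,1),np.array(b,float).reshape(2,1));return (X[:3]/X[3]).ravel().round(4)
print('sleeve end',tri((384.6,191.9),(273.3,302.7)), back('top',(384.6,191.9),.04),back('side',(273.3,302.7),.04))
# sleeve start (top face) : side (215,372)-(218,402) mid; 
print('sleeve start side',back('side',(240+216/3.3,180+388/3.3),.04))
print('tool',tool()[0])
E
```

```text
sleeve end [ 0.6127 -0.1374  0.0309] [ 0.61080537 -0.1371869   0.04      ] [ 0.6164821  -0.13621325  0.04      ]
sleeve start side [ 0.62103731 -0.05553316  0.04      ]
tool [0.61182991 0.01463393 0.13167489]
```

```bash
python3 -m creep '[[100,0.5,0,3,0,0,0],[100,0.6,0,8,0,0,0],[100,0.6,0,11,0,0,0],[100,0.6,0,11,0,0,0]]' 60; python3 - <<'E'
from h import *
print(now(),barpose(.021,.034,0,gx=.6118,yaw=1.568))
snap('side','s19.png',(260,220,440,330),4.4)
E
```

```text
time: 24.65
ee_pos: [0.6103, 0.0205, 0.0197]
ee_rot: [-3.137, -0.002, 1.563]
ft_force: [-0.6, 0.3, 0.4]
finger_gap: 0.0854
('grasp', array([0.6105, 0.0204, 0.0617]), 'tip', array([0.6117, 0.1784, 0.062 ]), 'slope', np.float64(-0.002)) (array([0.05, 0.17, 2.77]), array([-0.3, -0.1, -0.3]))
```

View pics/s19.png

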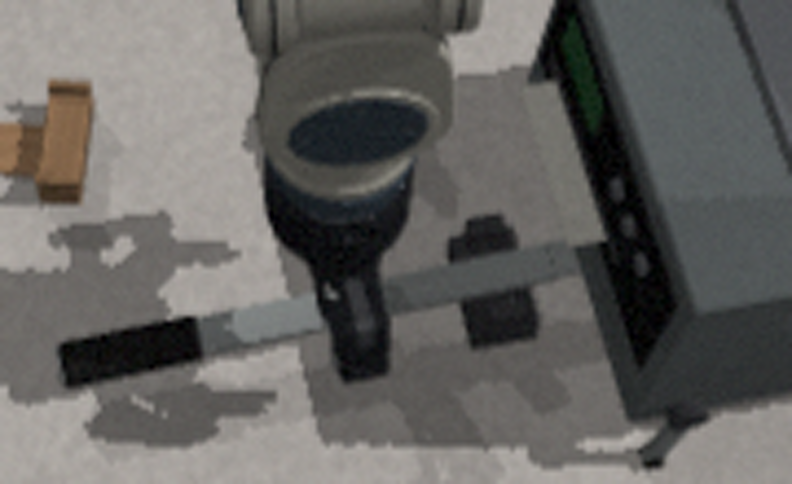

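The fingers straddle the bar near its middle. Lowering and closing.

```bash
python3 -m creep '[[100,0,0.1,1.5,0,0,0],[100,0,0.1,2.8,0,0,0],[100,0,0.1,2.8,0,0,0]]' 40; python3 -m creep '[[0,0,0,0,0,0,0],[0,0,0,0,0,0,0],[0,0,0,0,0,0,0],[0,0,0,0,0,0,0]]' 60; python3 - <<'E'
from h import *
print(now(),observe()['moment'])
E
```

```text
time: 25.08
ee_pos: [0.6118, 0.0204, -0.0074]
ee_rot: [-3.138, -0.002, 1.563]
ft_force: [-0.1, -0.4, 0.8]
finger_gap: 0.0852
time: 25.58
ee_pos: [0.6119, 0.0204, -0.0071]
ee_rot: [-3.138, -0.002, 1.563]
ft_force: [-1.1, -0.6, 1.7]
finger_gap: 0.0209
('grasp', array([0.612 , 0.0203, 0.0349]), 'tip', array([0.6133, 0.1783, 0.0352]), 'slope', np.float64(-0.002)) [-0.05372907  0.22146719 -0.0870404 ]
```

Gripped, with a gap of 21 mm. I'll unload slightly, then draw the bar straight out.

```bash
python3 -m creep '[[0,0,0,-0.1,0,-0.6,0],[0,-0.3,0,-0.1,0,-0.6,0],[0,-1,0,-0.1,0,-0.6,0]]'; python3 -m creep '[[0,-1,0,0,0,0,0],[0,-2,0,0,0,0,0],[0,-3,0,0,0,0,0]]'; python3 - <<'E'
from h import *
print(now()); snap('side','s20.png',(260,200,480,330),3.6)
E
```

```text
time: 25.95
ee_pos: [0.6115, 0.0104, -0.0065]
ee_rot: [-3.138, 0.008, 1.564]
ft_force: [0.2, -0.8, -4.2]
finger_gap: 0.0206
time: 26.32
ee_pos: [0.6112, -0.0206, -0.0064]
ee_rot: [-3.137, 0.008, 1.563]
ft_force: [0.0, -0.5, -3.8]
finger_gap: 0.0202
('grasp', array([ 0.6114, -0.0202,  0.0356]), 'tip', array([0.6126, 0.1378, 0.0343]), 'slope', np.float64(0.008))
```

View pics/s20.png

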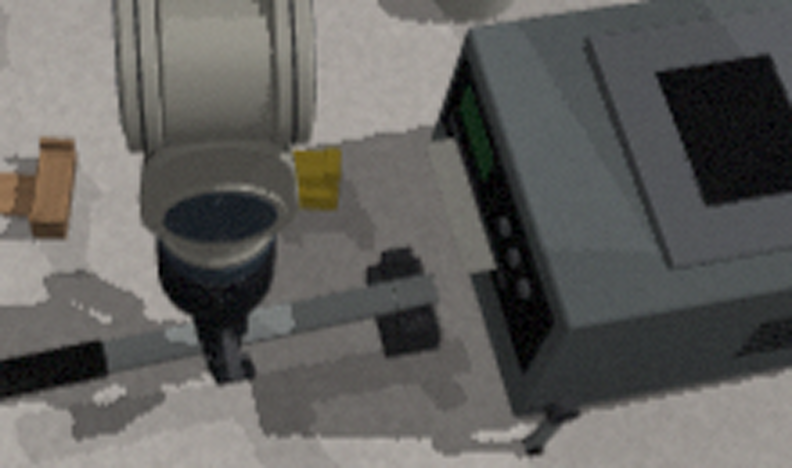

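The bar is out and its whole weight of 4 N hangs on the gripper. The printer stays on its legs. Lifting, then carrying it back over the rest.

```bash
python3 -m creep '[[0,-1.5,0,-1,0,0,0],[0,-4,0,-4,0,0.5,0],[0,-6,0,-9,0,0.5,0],[0,-6,0,-13,0,0.5,0],[0,-6,0,-13,0,0.5,0]]' 80; python3 - <<'E'
from h import *
print(now(),barpose(-.181,.12,0,gx=.4415,yaw=1.274))
E
```

```text
time: 27.0
ee_pos: [0.6131, -0.082, 0.1284]
ee_rot: [3.139, 0.002, 1.562]
ft_force: [-0.5, -0.9, -4.7]
finger_gap: 0.0204
('grasp', array([ 0.613 , -0.0819,  0.1704]), 'tip', array([0.6144, 0.0761, 0.1701]), 'slope', np.float64(0.002)) (array([-10.04, -17.08,   5.02]), array([ 0.2,  0.1, 16.5]))
```

```bash
python3 -m creep '[[0,-3,-5,0,0,0,5],[0,-6,-10,0,0,0,10],[0,-10,-17,1,0,0,16.5],[0,-10,-17,3,0,0,16.5],[0,-10,-17,5,0,0,16.5]]'; python3 -m creep '[[0,0,0,0,0,0,0]]'; python3 - <<'E'
from h import *
print(now(),barpose(-.181,.0285,0,gx=.4415,yaw=1.274))
snap('side','s21.png',(150,150,350,300),4); snap('top','t21.png')
p,R=tool(); g=p-R.apply([0,0,.042]); print((proj('side',g+R.apply([.16,0,-.004]))-[150,150])*4,(proj('side',g+R.apply([-.158,0,-.007]))-[150,150])*4)
E
```

```text
time: 27.62
ee_pos: [0.4402, -0.1812, 0.0772]
ee_rot: [3.139, 0.001, 1.271]
ft_force: [0.5, 0.2, -4.3]
finger_gap: 0.0201
time: 27.75
ee_pos: [0.4387, -0.1808, 0.0758]
ee_rot: [-3.141, 0.001, 1.271]
ft_force: [-0.3, 0.9, -4.3]
finger_gap: 0.0203
('grasp', array([ 0.4387, -0.1808,  0.1178]), 'tip', array([ 0.4854, -0.0299,  0.1177]), 'slope', np.float64(0.001)) (array([0.07, 0.28, 8.93]), array([-0.1,  0. , -0.2]))
[615.85263232 334.26351471] [108.25585325 298.90336412]
```

View pics/s21.png

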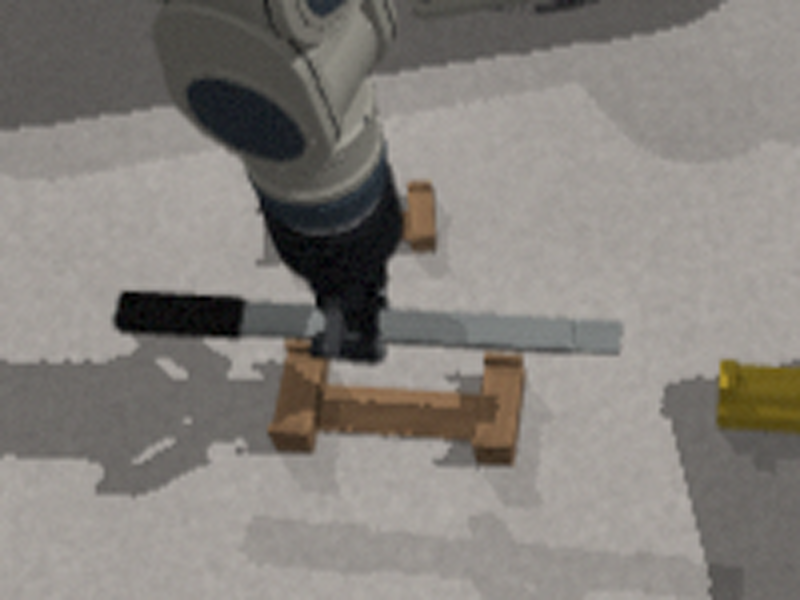

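View pics/t21.png

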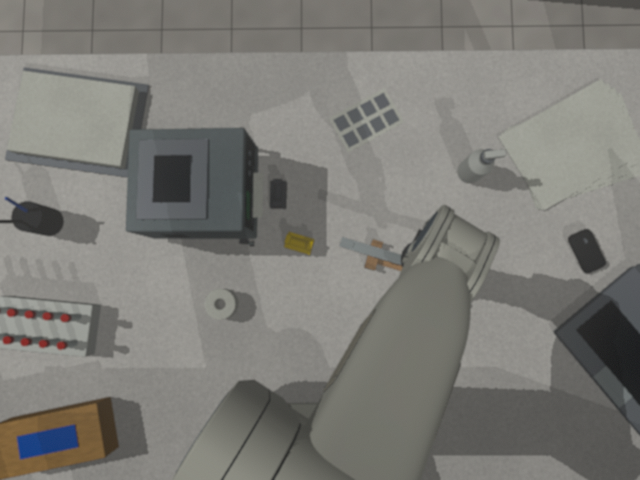

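The bar is over the rest: tip at crop (622,338), sleeve end at (115,312), both within 1 to 3 px of prediction. Lowering.

```bash
python3 -m creep '[[0,0.1,0.15,2.5,0,0,0],[0,0.1,0.28,5,0,0,0],[0,0.1,0.28,7.5,0,0,0],[0,0.1,0.28,8.3,0,0,0],[0,0.1,0.28,8.3,0,0,0]]'; python3 -m creep '[[0,0,0,0.3,0,0,0],[0,0,0,0.4,0,0,0],[0,0,0,0.4,0,0,0]]'; python3 - <<'E'
from h import *
print(now()); snap('side','s22.png',(150,150,350,300),4)
E
```

```text
time: 28.48
ee_pos: [0.4433, -0.1812, -0.0055]
ee_rot: [3.14, 0.001, 1.272]
ft_force: [0.2, 0.0, -4.1]
finger_gap: 0.0204
time: 28.85
ee_pos: [0.4435, -0.1813, -0.0091]
ee_rot: [3.14, 0.001, 1.272]
ft_force: [-0.4, 0.2, -4.8]
finger_gap: 0.0198
('grasp', array([ 0.4434, -0.1812,  0.0329]), 'tip', array([ 0.4899, -0.0302,  0.0326]), 'slope', np.float64(0.001))
```

View pics/s22.png

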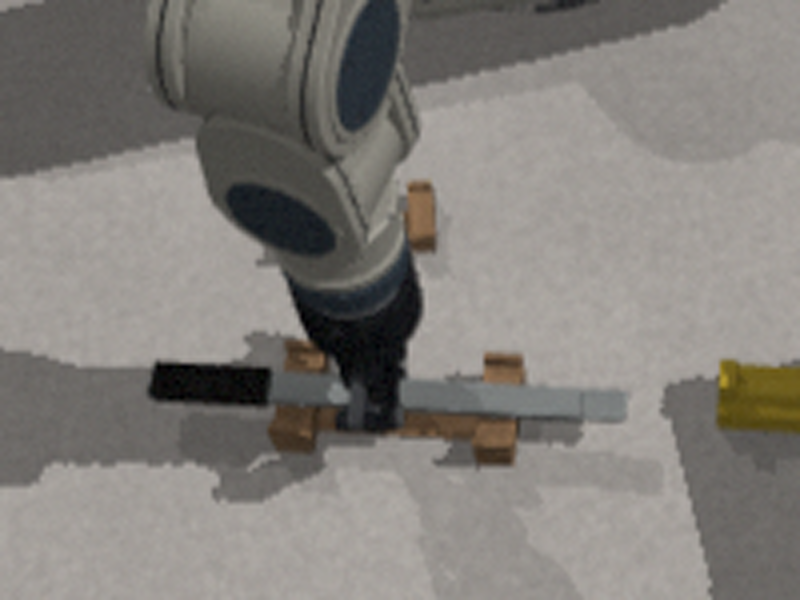

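The bar sits centred between the saddle lips and is still hanging just above the saddles. Lowering to contact.

```bash
python3 -m creep '[[0,0,0,0.2,0,0,0],[0,0,0,0.3,0,0,0]]';python3 -m creep '[[0,0,0,0.15,0,0,0],[0,0,0,0.15,0,0,0]]'
```

```text
time: 29.15
ee_pos: [0.4435, -0.1813, -0.0122]
ee_rot: [3.139, 0.001, 1.272]
ft_force: [1.1, 0.6, -2.1]
finger_gap: 0.0204
time: 29.4
ee_pos: [0.4436, -0.1813, -0.0129]
ee_rot: [3.139, 0.002, 1.272]
ft_force: [-3.3, 2.9, 9.3]
finger_gap: 0.0198
```

```bash
python3 -m creep '[[0,0,0,-0.05,0,0,0],[60,0,0,-0.05,0,0,0],[100,0,0,-0.05,0,0,0],[100,0,0,-0.05,0,0,0]]';python3 -m creep '[[100,0,0,-2,0,0,0],[100,0,0,-6,0,0,0],[100,0,0,-12,0,0,0],[100,-5,-5,-16,0,0,0],[100,-10,-10,-18,0,0,0]]';python3 -m creep '[[100,-6,-6,0,0,0,0],[100,-12,-12,0,0,0,0],[100,-12,-12,0,0,0,0]]'; python3 - <<'E'
from h import *
print(observe()['ee_pos']); snap('side','s23.png',(150,150,350,300),4); snap('top','t23.png')
E
```

```text
time: 29.9
ee_pos: [0.4437, -0.1814, -0.0124]
ee_rot: [3.139, 0.002, 1.272]
ft_force: [0.3, -0.2, -0.2]
finger_gap: 0.0736
time: 30.52
ee_pos: [0.3425, -0.2347, 0.1597]
ee_rot: [3.137, 0.003, 1.274]
ft_force: [0.4, -1.4, 0.0]
finger_gap: 0.0855
time: 30.9
ee_pos: [0.1907, -0.3151, 0.1598]
ee_rot: [3.136, 0.004, 1.273]
ft_force: [1.1, -0.7, -0.3]
finger_gap: 0.0852
[ 0.19070881 -0.31514352  0.15977712]
```

View pics/s23.png

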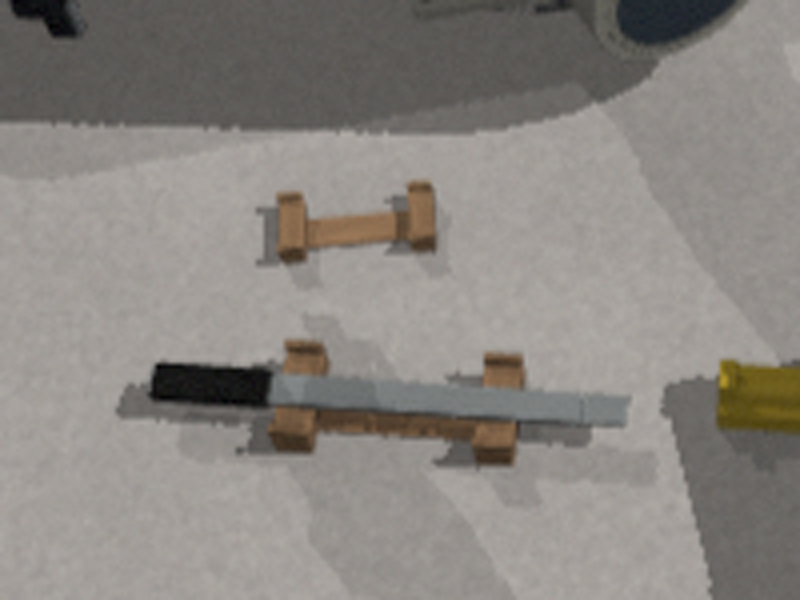

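View pics/t23.png

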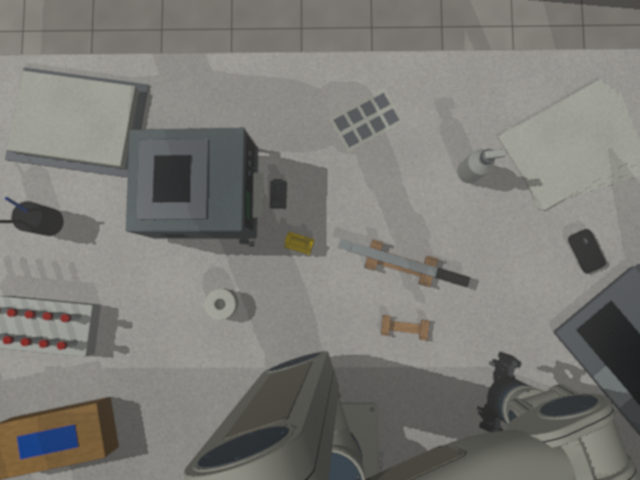

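Final numerical checks on the bar's place and the printer.

```bash
python3 - <<'E'
from h import *
def crop(src,x0,y0,x1,y1,s):
    a=cv2.imread(src)[y0:y1,x0:x1]; return cv2.resize(cv2.convertScaleAbs(a,alpha=1.6,beta=10),None,fx=s,fy=s,interpolation=cv2.INTER_CUBIC)
cv2.imwrite('pics/f1.png',crop('pics/raw_t23.png',330,225,490,300,4.9))
cv2.imwrite('pics/f2.png',np.hstack([crop('pics/raw_s23.png',355,190,525,330,2.3),crop('pics/raw_t23.png',120,115,290,255,2.3)]))
E
```

```text
(no output)
```

View pics/f1.png

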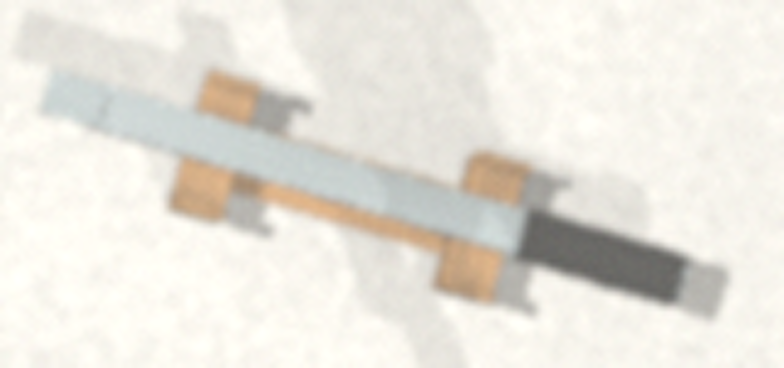

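View pics/f2.png

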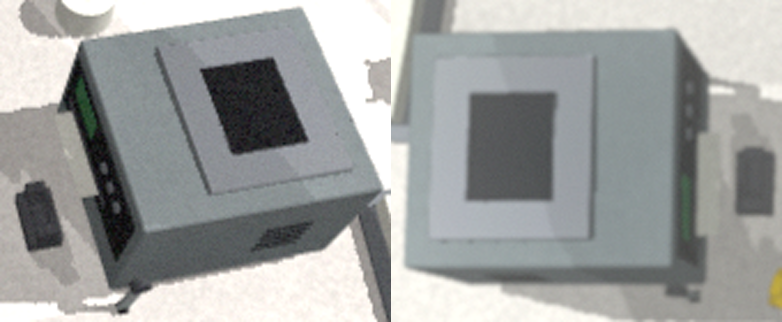

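```bash
python3 - <<'E'
from h import *
from scipy.optimize import least_squares
tip=back('top',(330+50/4.9,225+92/4.9),.032); end=back('top',(330+682/4.9,225+282/4.9),.035); m=tip+(end-tip)*160/318
th=np.arctan2(*(tip-end)[[1,0]]); d=m[:2]-[.441,-.182]; u=np.array([np.cos(1.274),np.sin(1.274)])
print('len',np.linalg.norm(tip-end),'mid',m,'yaw',th,'along',d@u,'across',d@[-u[1],u[0]])
# printer pitched about rear feet by phi; corners in f2 (scale 2.3)
S=lambda x,y:(355+x/2.3,190+y/2.3); T=lambda x,y:(120+(x-391)/2.3,115+y/2.3)
obs=[('side',(0,.11,.185),S(84,42)),('side',(0,-.11,.185),S(147,232)),('side',(.25,.11,.185),S(302,9)),('side',(.25,-.11,.185),S(384,189)),('side',(0,-.11,.026),S(122,290)),
('top',(0,-.11,.185),T(674,30)),('top',(0,.11,.185),T(672,268)),('top',(.25,-.11,.185),T(415,31)),('top',(.25,.11,.185),T(407,268)),('top',(0,.11,.026),T(703,284))]
def res(c):
    x,y,th,ph=c; R=Ro.from_euler('z',th)*Ro.from_euler('y',-(-ph)) if 0 else Ro.from_euler('z',th)*Ro.from_euler('y',ph)
    o=[]
    for n,p,q in obs:
        w=R.apply(np.array(p)-[.23,0,0])+[x,y,0]; o+=list(proj(n,w)-np.array(q))
    return np.array(o)
s=least_squares(res,[.61,.39,1.56,.07]); print('rear',s.x.round(4),np.abs(s.fun).max())
R=Ro.from_euler('z',s.x[2])*Ro.from_euler('y',s.x[3]); print('lip',R.apply(np.array([-.23,0,.026]))+[s.x[0],s.x[1],0])
print('rear start',np.array([.6119,.1631])+.23*np.array([np.cos(1.5621),np.sin(1.5621)]))
a=observe();print(a['time'],a['joint_vel'].round(3),a['ft_force'])
E
```

```text
len 0.3146546494058932 mid [ 0.44190023 -0.18270306  0.03350943] yaw 1.272916650377267 along -0.0004090461179708832 across -0.0010664842597270362
rear [0.6137 0.3994 1.5661 0.0349] 4.329514578703481
lip [0.61264091 0.17043546 0.03401711]
rear start [0.61390013 0.3930913 ]
31.0 [0.086 0.005 0.005 0.003 0.023 0.1  ] [ 1.1453884  -0.04728505 -0.00571611]
```

The bar is 0.4 mm lengthwise and 1 mm sideways off the rest's middle. The rough corner fit gives the lip at 34 mm against an expected 41 mm, so I'll check that against the same fit on the start picture and a leg close-up.

```bash
python3 - <<'E'
from h import *
from scipy.optimize import least_squares
def fit(obs):
    def res(c):
        x,y,th,ph=c; R=Ro.from_euler('z',th)*Ro.from_euler('y',ph); o=[]
        for n,p,q in obs:
            w=R.apply(np.array(p)-[.23,0,0])+[x,y,0]; o+=list(proj(n,w)-np.array(q))
        return np.array(o)
    s=least_squares(res,[.61,.39,1.56,.0]); return s.x.round(4),np.abs(s.fun).max()
o0=[('top',(0,-.11,.185),(250,130)),('top',(0,.11,.185),(249,231)),('top',(.25,-.11,.185),(134,130)),('top',(.25,.11,.185),(131,231)),('top',(0,.11,.026),(257.5,238)),
('side',(0,.11,.185),(384.5,212)),('side',(0,-.11,.185),(412,294)),('side',(.25,.11,.185),(481,194)),('side',(.25,-.11,.185),(515,274)),('side',(0,-.11,.026),(401,317))]
print('start fit',fit(o0))
i=vision.camera('side'); cv2.imwrite('pics/raw_s24.png',i); j=vision.camera('top'); cv2.imwrite('pics/raw_t24.png',j)
a=[]
for f in('s0','s17','s24'):
    x=cv2.imread(f'pics/raw_{f}.png')[195:335,370:435]; a.append(cv2.convertScaleAbs(cv2.resize(x,None,fx=4,fy=4,interpolation=cv2.INTER_CUBIC),alpha=1.8))
cv2.imwrite('pics/leg2.png',np.hstack(a))
E
```

```text
start fit (array([ 0.6135,  0.394 ,  1.5632, -0.0076]), np.float64(2.350240892341162))
```

View pics/leg2.png

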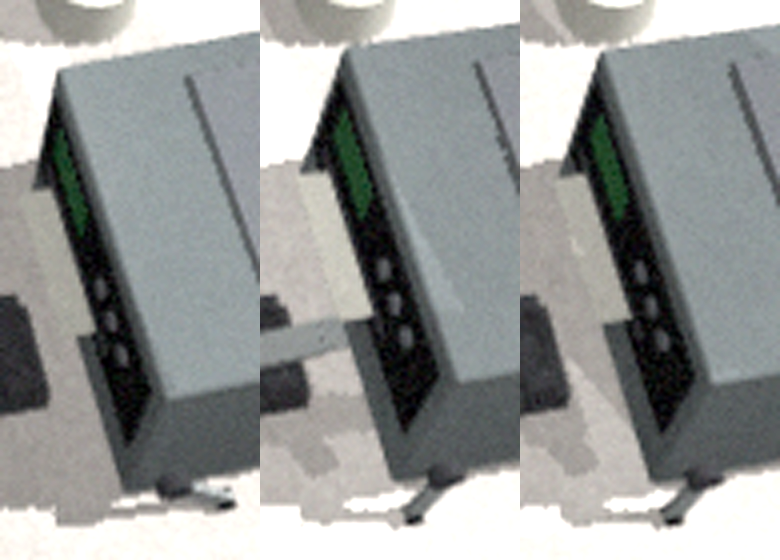

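The leg's angle is the same as at full lift (foot at (672,517), hinge at (705,478)), and the front corner kept about two thirds of its maximum rise. That fits standing on legs at the stop. The fit's bias at the start was -0.008 rad, so the corner fit is just noisy. Handing in.

```bash
python3 - <<'E'
from h import *
print(observe()['time'],workorder.finish_job())
E
```

```text
the job is handed in; nothing more can be done
31.1 None
```

I levered the printer's front up with the pry bar until the side legs swung upright, then eased it down onto them. I drew the bar out, laid it back on its rest, and handed the job in at 31.1 s. No verdict was reported.

**What went wrong on the way:** the first grasp closed on nothing. Touching the desk and a tilt test in the pictures showed the fingertips sit about 31 mm farther back along the tool axis than the reported TCP implies. I corrected for that from then on. No large forces appeared, and I saw no slip of the bar.

**Last checks:**
- **Bar:** its centre is about 0.4 mm lengthwise and 1 mm sideways off the rest's middle, and its direction matches the rest's to within 0.01 rad.
- **Legs:** the visible leg stands at the same angle as at full lift, at its stop.
- **Printer position:** the rear moved about 6 mm by the picture fit, well inside the 30 mm limit.
- **Bystanders:** the spray bottle and the label roll look unmoved.

**One check disagreed:** a rough corner fit put the raised front edge at about 34 mm, below the 37 mm needed and the 41 mm expected. That fit had residuals of up to 4 pixels and already read about 0.008 rad low on the start picture. The leg angle and the front corner's rise (roughly two thirds of the maximum lift, about 14 mm) both suggest about 40 mm. I took that as standing on the legs.

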